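# Load detector modules into a sloping rail tube and lock it

## Task

Draw the locking pin out of the sloping rail tube and lay it on the desk on your side of the tube. Then store every detector module that lies on the desk in the tube: set each one on the open landing at the high end, nose (glass window) downhill, so that it slides in under the lips and comes to rest behind the others, the first against the low stop. When all are in, lock the tube again by pushing the pin from your side through the cross holes in both walls until its handle meets the wall, and let go of it. Do not disturb the dish, the slide carton or the bottle.

Things in the scene. Friction and masses are not known exactly. Their poses are not given: they have to be found in the camera images.
- rack: steel stand, fixed to the desk: foot plate 340 x 90 x 10 mm and two posts that carry the tube. Origin on the desk under the middle of the tube; +x is the horizontal direction in which the tube climbs
- tube: aluminium rail tube on the stand, fixed, sloping at 20 degrees, 432 mm long, slippery: a module set in it slides down by itself. Origin: middle of the channel floor at the closed low end (inner face of the stop), 32 mm above the desk; +x runs uphill along the floor, +y across, z square to the floor. Channel 42 mm wide (y -21..21), walls 4 mm thick
- slot (a point): middle of the slot between the tube's lips at its upper end (tube x 312, y -7, z 29 mm). The lips, 26 to 29 mm above the floor, cover the channel from x 0 to 312 except for this slot, y -17.5 to +3, where the modules' fins pass: a module fits only with its nose downhill, its fin then at about y -7
- landing (a point): point on the channel floor in the middle of the landing (tube x 378, y 0, z 0 mm): the part from x 335 to 432 without lips, its walls 11 mm high, then flaring outward to 20 mm height; open at the high end. Below it, at x 328 to 335, a 30 mm high post stands in each wall
- near_eye (a point): centre of the square 13 mm cross hole in the wall on the robot's side, on its outer face (tube x 322, y -25, z 14.5 mm)
- far_eye (a point): centre of the same hole in the opposite wall, on its outer face (tube x 322, y +25, z 14.5 mm); the line from near_eye to far_eye is level
- pin: locking pin: steel rod 8 mm thick and 76 mm long (last 7 mm pointed) on a black square handle 20 x 20 x 52 mm. Origin on the axis at the shoulder where the rod leaves the handle; +x points along the rod to the tip, the handle reaches from x = -52 to 0 mm. It starts loosely through both cross holes, handle on the robot's side; laid on the desk it rests on its handle with the rod level, 10 mm up. 70 g
- pin_tip (a point): point of the locking pin, 76 mm from its origin
- dish: bystander: flat round dish, 61 mm wide, 15 mm high; origin centre of underside
- slide_carton: bystander: carton of slides 30 x 80 x 21 mm; origin centre of underside
- bottle: bystander: small bottle 25 mm wide, 52 mm high; origin centre of underside
- module_1: detector module: grey block 60 long (x) x 36 wide (y) x 20 mm high with a grip fin on top (see its fin point); 90 g; may be absent. Origin: centre of underside, z up. +x is the nose: its last 12 mm is narrower (28 mm), lower (16 mm) and black with a round glass window. The tail (-x) has a row of brass contacts
- module_1_fin (a point): middle of the top edge of module_1's fin (x 0, y +7, 47 mm above the underside). The fin is 34 long (x) x 12 thick (y), stands 20 to 47 mm above the underside, and is 7 mm off the module's middle towards its +y
- module_2: detector module: grey block 60 long (x) x 36 wide (y) x 20 mm high with a grip fin on top (see its fin point); 90 g; may be absent. Origin: centre of underside, z up. +x is the nose: its last 12 mm is narrower (28 mm), lower (16 mm) and black with a round glass window. The tail (-x) has a row of brass contacts
- module_2_fin (a point): middle of the top edge of module_2's fin (x 0, y +7, 47 mm above the underside). The fin is 34 long (x) x 12 thick (y), stands 20 to 47 mm above the underside, and is 7 mm off the module's middle towards its +y
- module_3: detector module: grey block 60 long (x) x 36 wide (y) x 20 mm high with a grip fin on top (see its fin point); 90 g; may be absent. Origin: centre of underside, z up. +x is the nose: its last 12 mm is narrower (28 mm), lower (16 mm) and black with a round glass window. The tail (-x) has a row of brass contacts
- module_3_fin (a point): middle of the top edge of module_3's fin (x 0, y +7, 47 mm above the underside). The fin is 34 long (x) x 12 thick (y), stands 20 to 47 mm above the underside, and is 7 mm off the module's middle towards its +y
- module_4: detector module: grey block 60 long (x) x 36 wide (y) x 20 mm high with a grip fin on top (see its fin point); 90 g; may be absent. Origin: centre of underside, z up. +x is the nose: its last 12 mm is narrower (28 mm), lower (16 mm) and black with a round glass window. The tail (-x) has a row of brass contacts
- module_4_fin (a point): middle of the top edge of module_4's fin (x 0, y +7, 47 mm above the underside). The fin is 34 long (x) x 12 thick (y), stands 20 to 47 mm above the underside, and is 7 mm off the module's middle towards its +y
- module_5: detector module: grey block 60 long (x) x 36 wide (y) x 20 mm high with a grip fin on top (see its fin point); 90 g; may be absent. Origin: centre of underside, z up. +x is the nose: its last 12 mm is narrower (28 mm), lower (16 mm) and black with a round glass window. The tail (-x) has a row of brass contacts
- module_5_fin (a point): middle of the top edge of module_5's fin (x 0, y +7, 47 mm above the underside). The fin is 34 long (x) x 12 thick (y), stands 20 to 47 mm above the underside, and is 7 mm off the module's middle towards its +y
Not all that is in view belongs to the job. Leave any orange or purple look-alike of the pin alone.

How it is judged:
By the outcome, as a careful person would: the job done as asked, in the order asked, and still so for the second after the job is handed in, with the robot touching nothing.
Of module_1, module_2, module_3, module_4, module_5 only 3 to 5 are there at a start; the rules pass over those that are not, and their reading is None.
At some moment in a run one of module_1, module_2, module_3, module_4, module_5 may be knocked a few centimetres aside while the robot is not near it.
It also fails if it takes over 210 s, if anything falls off the work surface, if the arm or the gripper's body presses on something with over 40 N, if the wrist force passes 120 N, or if a joint passes its speed limit or range.

## Robot

A 6-joint arm with a two-finger parallel gripper is mounted at the origin on a cart in front of the work surface, level with it; the furniture and walls round the work are solid. World frame = base frame: x ahead of the robot, y to its left, z up, the work surface at z = 0. Lengths are in m, angles in degrees, forces in N, time in s.
With the tool pointing down it reaches from about 0.35 to 0.875 m from the base axis. Payload 4.2 kg.
Tool frame: the origin (TCP) lies on the centre line of the jaws, within the pads' length; the fingertips stand tip_reach ahead of it and the grasp point (between the pads) is the TCP (tip_reach is the distance from the TCP to the fingertips, in m); z points along the fingers, y is the line along which they close (so a half turn about z gives the same grasp; the last joint's range is limited). The gripper opens to 87 mm and grips with 3 to 60 N. Pads are 19 mm wide; open, the fingers measure 117 mm over their backs; the gripper's body (75 mm by 190 mm) begins 51 mm behind the grasp point.
Start: joints at [79.561, 22.042, 0.453, 0, -68.411, -14.817], TCP at [0.267, 0.565, 0.242] pointing down, gripper open.
Joint ranges: [-179.83, 179.83], [-69.29, 118.12], [-61.27, 80.66], [-181.25, 117.63], [-171.15, -9.14], [-177.46, 177.46]. Speed limits (degrees/s): [159.86, 159.86, 180, 180, 180, 180].

## Interface

Orientations are given as a 3x3 rotation matrix whose columns are the frame's x, y, z axes.
In Python, from station import sense, capture, finish_job, tip_reach gives the robot as it stands.
- The arm moves only by the tool arm_command, never from a script. Its argument "deltas" is a list of rows, each a list of 7 numbers: the turn, a rotation vector about the tool's x, y, z in rad, then the shift along the tool's x, y, z in cm, then the closure, from -1 (fully open) to 1 (shut), so that 0 is half open. In form: [[rx, ry, rz, dx, dy, dz, hand], ...]. A call has 1 to 8 rows; each row is the pose to reach, as a shift and turn from the pose commanded when the call began, along the tool's axes at that moment; what a row does not reach only later rows make up. A row lasts 1/12 s, in which the tool goes at most 41.7 mm and 7.16 degrees, less where a joint would pass 70% of its speed; a pose out of reach is approached as far as the arm can. A call with a gripper value outside its range is refused whole. The fingers move at their own pace and stop on an object; the grip force is fixed at half the most. Time passes only in rows, so rows that repeat a pose let the fingers close. It gives the time, the measured TCP pose, the force, the opening and the grip force at its end, in the units of the state.
- sense(): the state, without advancing time (a new reading comes with each control period).
- capture(name): name is "scene" or "top" or "wrist"; returns a dict with "pixels" (480x640x3 uint8, blue, green, red), "fovy" (degrees; the focal length in pixels is half the picture's height over the tangent of half this angle, whatever the lens; pixels are square), "cx", "cy" (the principal point, pixels), "rvec" (rotation vector, rad) and "tvec" (3), from world to camera coordinates, as OpenCV has them. Camera axes: x right, y down, z forward; pixel columns grow to the right and rows downward; lengths in m; the calibration is good to about 2 mm. A picture is of the moment at which its call begins. There is no depth.
- finish_job(): hands the job in; it is judged then, once.
The state is a dict: "time_s": time; "joints": joint angles; "joint_velocities": joint speeds; "effort": joint torques, N m; "tcp_pos": TCP position; "ee_rot": TCP orientation; "wrist_force": force on the tool from outside, world axes, zero at the start; "moment": the same for the moment, N m; "gripper_width": opening from 0.0 (shut) to 1.0 (fully open); "gripper_force": force on a finger pad.
Only numpy, scipy, OpenCV 4.12 (cv2) and the standard library are available. Lean on these libraries where they do the work, as an engineer would, in place of code of your own. Each camera call takes 0.05 s, during which the arm holds its last target. There are 200 camera calls.

## Working session

There is one attempt and no reset: what is moved stays moved. The work goes in short steps, Python scripts to look and compute and a tool call to move; the robot and the scene stay as the last step left them, time stands still between calls to the robot, and variables do not carry over. Pictures are saved under pics/ and viewed, at most 14 in all, crops included, and the job is handed in when it is done.

Besides the shell and the picture viewer there is one more tool, called after "Call:" by a JSON object that holds its "api" and its "payload". arm_command: Moves the arm, as the interface text tells. Its arguments: {"type":"object","properties":{"deltas":{"type":"array"}},"required":["deltas"]}

```bash
ls; mkdir -p pics; cat > h.py <<'E'
import numpy as np, cv2
from station import sense, capture, finish_job, tip_reach
def cap(n,f=None):
    c=capture(n); 
    if f: cv2.imwrite('pics/'+f,c['pixels'])
    return c
def K(c):
    f=c['pixels'].shape[0]/2/np.tan(np.radians(c['fovy'])/2)
    return np.array([[f,0,c['cx']],[0,f,c['cy']],[0,0,1.]])
def proj(c,P):
    return cv2.projectPoints(np.array(P,float).reshape(-1,1,3),np.array(c['rvec'],float),np.array(c['tvec'],float),K(c),None)[0].reshape(-1,2)
def onz(c,uv,z):
    R=cv2.Rodrigues(np.array(c['rvec'],float))[0]; t=np.array(c['tvec'],float).ravel(); C=-R.T@t
    uv=np.atleast_2d(uv); d=(np.c_[uv,np.ones(len(uv))]@np.linalg.inv(K(c)).T)@R
    return C+d*((np.atleast_1d(z)-C[2])/d[:,2])[:,None]
E
python3 - <<'E'
from h import *
for n in('scene','top'):
    c=cap(n,n+'0.png'); np.save(n+'0.npy',c,allow_pickle=True); print(n,c['fovy'],c['cx'],c['cy'],c['rvec'],c['tvec'])
s=sense(); print(tip_reach() if callable(tip_reach) else tip_reach); print(s)
E
```

```text
pics
scene 52.38805299900072 312.6814312221631 235.55335083114397 [ 1.81522579 -0.96500366  0.59420822] [-0.22367624  0.35534357  0.85730396]
top 51.35031721659261 311.74697220441334 235.71282262746027 [ 2.17733853 -2.15776517  0.14362037] [0.10393293 0.58156757 1.36642862]
0.019
{'time_s': 0.1, 'joints': array([ 7.95625340e+01,  2.20874611e+01,  3.88397106e-01, -2.43989508e-02,
       -6.84131682e+01, -1.48146385e+01]), 'joint_velocities': array([ 0.03107515, -0.06183341,  0.20091674,  0.02765608,  0.06693234,
       -0.0154594 ]), 'effort': array([ 2.07300386e-04, -3.91688204e+01,  1.87936449e+01,  4.23189953e+00,
        1.34620036e-02, -6.65426523e-05]), 'tcp_pos': array([0.26641823, 0.56481796, 0.24056509]), 'ee_rot': array([[ 9.04372507e-01, -4.26743265e-01, -7.44280570e-04],
       [-4.26743898e-01, -9.04370613e-01, -1.85464233e-03],
       [ 1.18350649e-04,  1.99490473e-03, -9.99998003e-01]]), 'wrist_force': array([-0.33101696,  0.77151118,  0.45287516]), 'moment': array([0.01719701, 0.05020355, 0.03204224]), 'gripper_force': 0.0, 'gripper_width': 1.0012009146812988}
```

View pics/scene0.png

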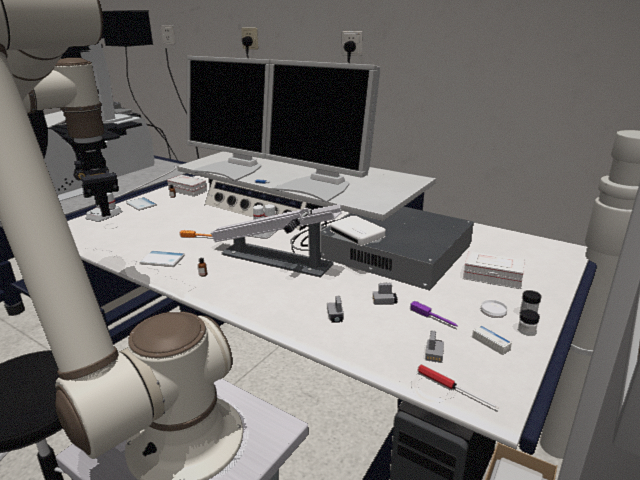

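View pics/top0.png

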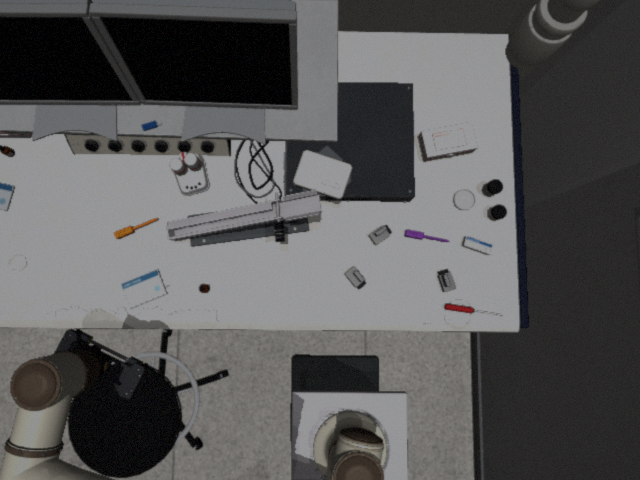

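The scene view shows three modules at (336,309), (385,293) and (434,347). The pin handle is near (293,226) on the tube. The top view has the modules at (355,277), (380,234) and (446,280), and the tube running from (170,230) at the low end to (320,205) at the high end. I'll zoom in.

```bash
python3 - <<'E'
from h import *
t=np.load('top0.npy',allow_pickle=True).item(); s=np.load('scene0.npy',allow_pickle=True).item()
a=cv2.resize(t['pixels'][180:255,160:330],None,fx=4.7,fy=4.7,interpolation=cv2.INTER_CUBIC)
b=[cv2.resize(t['pixels'][v-20:v+20,u-20:u+20],(240,240),interpolation=cv2.INTER_CUBIC) for u,v in((380,234),(355,277),(446,280))]
b=np.hstack(b); b=np.pad(b,((0,0),(0,a.shape[1]-720),(0,0)))
cv2.imwrite('pics/crop1.png',np.vstack([a,b]))
print(a.shape)
print(proj(t,[[0,0,0],[0.267,.565,.24]]), onz(t,[[380,234],[355,277],[446,280],[464,200],[478,245],[204,288]],0.02))
# fiducial: rack foot corners
print(onz(t,[[189,243],[308,230]],0.01))
E
```

```text
(352, 799, 3)
[[349.71980355 448.19375998]
 [114.40784765 358.2733602 ]] [[ 0.58901562 -0.08470345  0.02      ]
 [ 0.46668816 -0.01339959  0.02      ]
 [ 0.46049416 -0.26974296  0.02      ]
 [ 0.68969639 -0.32698302  0.02      ]
 [ 0.5603321  -0.36331366  0.02      ]
 [ 0.43245524  0.40815816  0.02      ]]
[[0.55911515 0.45678768 0.01      ]
 [0.59969606 0.11967856 0.01      ]]
```

View pics/crop1.png

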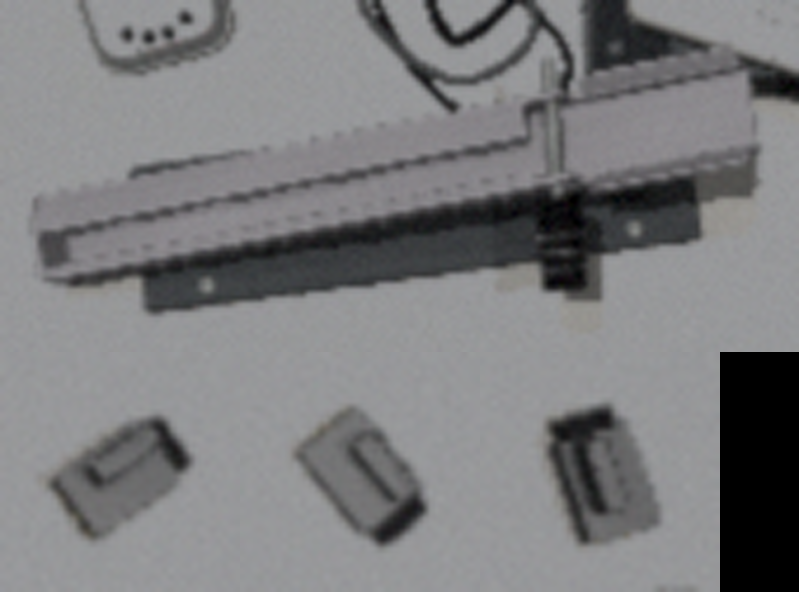

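```bash
cat >> h.py <<'E'
from scipy.optimize import least_squares
from scipy.spatial.transform import Rotation as Ro
c20,s20=np.cos(np.radians(20)),np.sin(np.radians(20))
def rz(a): return Ro.from_euler('z',a).as_matrix()
def tubeT(p): # p: x,y of rack origin, yaw, -> R,t
    R=rz(p[2])@np.array([[c20,0,-s20],[0,1,0],[s20,0,c20]])
    t=np.array([p[0],p[1],0])+rz(p[2])@np.array([-.203,0,.032]); return R,t
def tube(p,P): R,t=tubeT(p); return np.atleast_2d(P)/1000.@R.T+t
def rack(p,P): return np.atleast_2d(P)/1000.@rz(p[2]).T+[p[0],p[1],0]
def go(tp,R=None,hand=None):
    "delta row from measured pose to target"
    s=sense(); R0=s['ee_rot']; R=R0 if R is None else R
    r=Ro.from_matrix(R0.T@R).as_rotvec(); d=R0.T@(np.array(tp)-s['tcp_pos'])*100
    return np.round(np.r_[r,d],3).tolist()
def yawR(a): # tool down, tool x at angle a (rad)
    x=np.array([np.cos(a),np.sin(a),0]); z=np.array([0,0,-1.]); return np.c_[x,np.cross(z,x),z]
E
python3 - <<'E'
from h import *
t=np.load('top0.npy',allow_pickle=True).item(); s=np.load('scene0.npy',allow_pickle=True).item()
px=lambda q: np.array(q,float)/4.7+[160,180]-.4
T=[[312,3,29],[312,21,29],[-4,25,29],[-4,-25,29]]; Tu=px([[527,140],[527,104],[35,200],[42,280]])
F=[[-170,-45,10],[170,-45,10]]; Fu=px([[146,310],[700,240]])
f=lambda p: (proj(t,np.r_[tube(p,T),rack(p,F)])-np.r_[Tu,Fu]).ravel()
r=least_squares(f,[.6,.29,-1.45],loss='soft_l1'); print(r.x,np.degrees(r.x[2])); print(r.fun.reshape(-1,2).round(1))
p=r.x; np.save('rack.npy',p)
Q=tube(p,[[312,-7,29],[378,0,0],[322,-25,14.5],[322,25,14.5],[432,21,0],[432,-21,0],[0,0,0]]); print(Q.round(3))
G=np.r_[Q,tube(p,T),rack(p,[[-170,-45,10],[170,-45,10],[170,45,10],[-170,45,10]])]
out=[]
for c,(x0,y0,w,h) in((t,(160,180,170,75)),(s,(200,190,160,90))):
    k=5 if c is s else 4.7; k=800/w
    im=cv2.resize(c['pixels'][y0:y0+h,x0:x0+w],None,fx=k,fy=k,interpolation=cv2.INTER_CUBIC); im=im[:, :800]
    for u in proj(c,G): cv2.circle(im,tuple(int(v) for v in ((u-[x0,y0]+.5)*k)),3,(0,0,255),1)
    im=cv2.resize(im,(640,int(640*h/w))); out.append(im)
cv2.imwrite('pics/ov.png',np.vstack(out)); print(np.vstack(out).shape)
E
```

```text
[ 0.61860706  0.29106566 -1.43078411] -81.97789077125431
[[ 0.7 -0.5]
 [-0.2  0.3]
 [-0.4 -0.7]
 [-0.1  0.2]
 [-0.5  0.5]
 [ 0.6  0. ]]
[[0.623 0.211 0.166]
 [0.64  0.14  0.161]
 [0.607 0.194 0.156]
 [0.657 0.201 0.156]
 [0.668 0.093 0.18 ]
 [0.626 0.087 0.18 ]
 [0.59  0.492 0.032]]
(642, 640, 3)
```

View pics/ov.png

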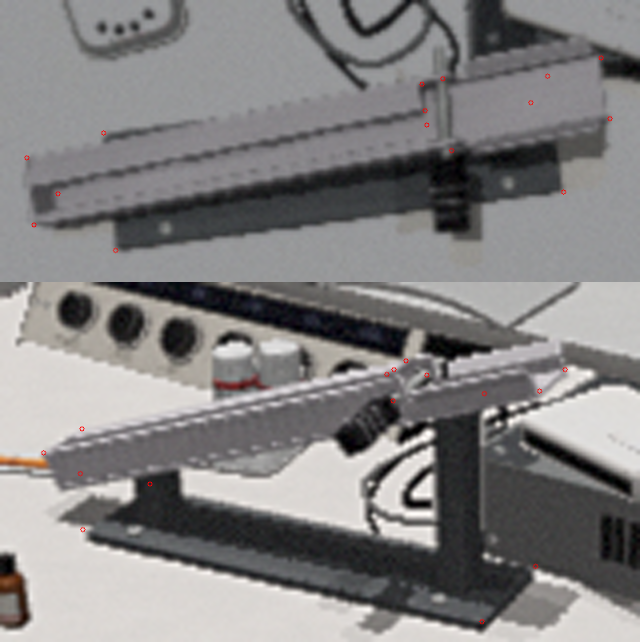

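The fit overlays well on the foot plate and tube, within about 3 mm. The pin handle hangs below the near eye. I'll move above the pin.

```bash
python3 - <<'E'
from h import *
print(go([.52,.18,.33],yawR(np.radians(8))))
E
```

```text
[0.002, 0.0, -0.581, 39.356, 23.998, -8.891]
```

Call:
{"api": "arm_command", "payload": {"deltas": [[0,0,-0.15,10,6,-8.9,-1],[0,0,-0.3,20,12,-8.9,-1],[0.002,0,-0.581,39.36,24,-8.9,-1],[0.002,0,-0.581,39.36,24,-8.9,-1],[0.002,0,-0.581,39.36,24,-8.9,-1],[0.002,0,-0.581,39.36,24,-8.9,-1],[0.002,0,-0.581,39.36,24,-8.9,-1],[0.002,0,-0.581,39.36,24,-8.9,-1]]}}

```text
time_s: 0.77
tcp_pos: [0.4432, 0.2962, 0.312]
ee_rot: [[0.99, 0.14, -0.0], [0.14, -0.99, 0.002], [0.0, -0.002, -1.0]]
wrist_force: [1.3, 1.2, -0.1]
gripper_width: 0.998
gripper_force: 0.0
```

Call:
{"api": "arm_command", "payload": {"deltas": [[0,0,0,0,0,0,-1],[0,0,0,0,0,0,-1]]}}

```text
time_s: 0.93
tcp_pos: [0.4437, 0.2963, 0.3121]
ee_rot: [[0.991, 0.136, 0.0], [0.136, -0.991, 0.002], [0.001, -0.002, -1.0]]
wrist_force: [-0.5, 1.3, -0.2]
gripper_width: 0.998
gripper_force: 0.0
```

```bash
python3 - <<'E'
from h import *
print(go([.52,.18,.33],yawR(np.radians(8)))); s=sense(); print(s['time_s'],s['tcp_pos'],s['joints'])
E
```

```text
[-0.002, -0.001, -0.004, 5.987, 12.554, -1.82]
0.9333 [0.44365484 0.29629474 0.3120502 ] [ 51.12512186  10.52401695  -5.47850589  -0.07622707 -73.88901729
  46.69427504]
```

Call:
{"api": "arm_command", "payload": {"deltas": [[0,0,0,6,12.5,-1.8,-1],[0,0,0,6,12.5,-1.8,-1],[0,0,0,6,12.5,-1.8,-1],[0,0,0,6,12.5,-1.8,-1],[0,0,0,6,12.5,-1.8,-1],[0,0,0,6,12.5,-1.8,-1],[0,0,0,6,12.5,-1.8,-1]]}}

```text
time_s: 1.52
tcp_pos: [0.519, 0.1839, 0.3291]
ee_rot: [[0.99, 0.141, -0.001], [0.141, -0.99, 0.002], [-0.001, -0.002, -1.0]]
wrist_force: [-0.2, 0.1, 0.8]
gripper_width: 0.999
gripper_force: 0.0
```

```bash
python3 - <<'E'
from h import *
c=cap('wrist','w1.png'); np.save('w1.npy',c,allow_pickle=True)
print(c['fovy'],c['cx'],c['cy']); R=cv2.Rodrigues(np.array(c['rvec']))[0]; print(-R.T@np.array(c['tvec']).ravel(), R, sense()['tcp_pos'],sense()['joints'])
p=np.load('rack.npy'); print(proj(c,tube(p,[[322,-25,14.5],[322,25,14.5],[312,3,29]])))
E
```

```text
69.41147835429429 320.5749040743658 238.23859509240054
[0.59150273 0.19460101 0.471329  ] [[ 0.14193735 -0.98987299 -0.00229041]
 [-0.9537622  -0.137378    0.26732931]
 [-0.26493672 -0.03575951 -0.96360251]] [0.5189049  0.18404984 0.32919499] [ 36.3446975   11.88843562  -1.3281267   -0.10666876 -76.76291263
  61.82950337]
[[324.78328326 123.76773711]
 [325.12501072  60.17972302]
 [307.49684739  86.98313395]]
```

View pics/w1.png

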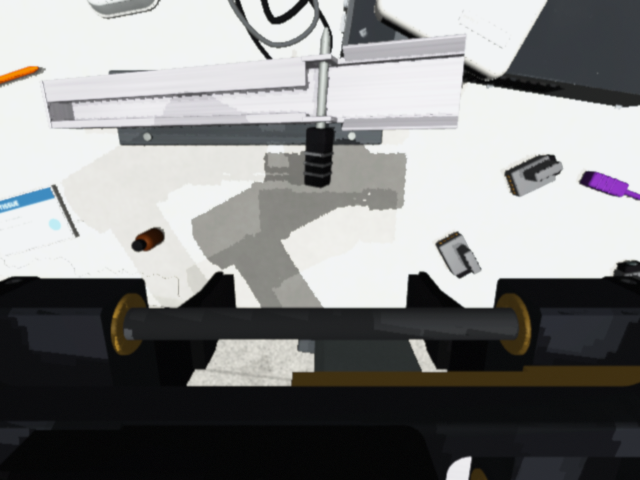

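Handle spans (320,126) to (318,186) in the wrist view, and the rod tip is at (327,30). This matches the fitted near eye within about 4 px.

```bash
python3 - <<'E'
from h import *
c=np.load('w1.npy',allow_pickle=True).item(); p=np.load('rack.npy')
for z in(.15,.16,.166): 
  q=onz(c,[[320,127],[318,185],[327,30]],z); print(q.round(4), np.linalg.norm(q[0]-q[1]))
R,t=tubeT(p); print(R)
# refine rack w/ wrist features: lip end corner, landing end corners
print(proj(c,tube(p,[[312,21,29],[312,3,29],[432,21,0],[432,-21,0],[-4,25,29],[-4,-25,29]])).round(0), proj(c,rack(p,[[-170,-45,10],[170,-45,10]])))
a=p[2]+np.pi/2; g=onz(c,[[319,159]],.166)[0]; print(g,go([g[0],g[1],.25],yawR(a)))
E
```

```text
[[0.6041 0.1977 0.15  ]
 [0.5533 0.1923 0.15  ]
 [0.6803 0.2027 0.15  ]] 0.05104582260104839
[[0.6037 0.1976 0.16  ]
 [0.5545 0.1923 0.16  ]
 [0.6776 0.2025 0.16  ]] 0.04945723823964305
[[0.6034 0.1975 0.166 ]
 [0.5552 0.1924 0.166 ]
 [0.6759 0.2023 0.166 ]] 0.04850408762279991
[[ 0.131139    0.99021429 -0.04773069]
 [-0.93049706  0.13955521  0.33867323]
 [ 0.34202014  0.          0.93969262]]
[[307.  63.]
 [307.  87.]
 [467.  59.]
 [461. 117.]
 [ 41.  80.]
 [ 51. 127.]] [[118.11706936 145.3811978 ]
 [382.23951561 146.04532338]]
[0.57735199 0.19464646 0.166     ] [-0.002, 0.001, 0.002, 5.94, -0.206, 7.917]
```

Call:
{"api": "arm_command", "payload": {"deltas": [[0,0,0,5.6,-0.24,4,-1],[0,0,0,5.6,-0.24,8,-1],[0,0,0,5.6,-0.24,11,-1],[0,0,0,5.6,-0.24,14,-1],[0,0,0,5.6,-0.24,16,-1],[0,0,0,5.6,-0.24,16.8,-1],[0,0,0,5.6,-0.24,16.8,-1],[0,0,0,5.6,-0.24,16.8,-1]]}}

```text
time_s: 2.23
tcp_pos: [0.5753, 0.1945, 0.163]
ee_rot: [[0.99, 0.142, 0.002], [0.142, -0.99, 0.002], [0.002, -0.002, -1.0]]
wrist_force: [0.8, 0.4, 0.6]
gripper_width: 0.998
gripper_force: 0.0
```

Call:
{"api": "arm_command", "payload": {"deltas": [[0,0,0,0,0,0,0.2],[0,0,0,0,0,0,1],[0,0,0,0,0,0,1],[0,0,0,0,0,0,1],[0,0,0,0,0,0,1],[0,0,0,0,0,0,1],[0,0,0,0,0,0,1],[0,0,0,0,0,0,1]]}}

```text
time_s: 2.9
tcp_pos: [0.5748, 0.1932, 0.1618]
ee_rot: [[0.99, 0.14, 0.0], [0.14, -0.99, 0.002], [0.001, -0.002, -1.0]]
wrist_force: [0.3, 0.1, -0.1]
gripper_width: 0.483
gripper_force: 0.0
```

```bash
python3 - <<'E'
from h import *
cap('wrist','w2.png'); cap('scene','s2.png'); s=sense(); print(s['gripper_width'],s['gripper_force'],s['tcp_pos'],s['wrist_force'],s['joints'])
a=cv2.imread('pics/w2.png')[:360,150:500]; b=cv2.resize(cv2.imread('pics/s2.png')[180:260,230:330],None,fx=4.5,fy=4.5)
cv2.imwrite('pics/m2.png',np.hstack([a,b[:360,:450]]))
E
```

```text
0.387784308779184 0.0 [0.57482806 0.19318819 0.1617533 ] [ 0.63126413  1.37070516 -1.17875069] [ 33.81386359  23.98146539  -8.62402166  -0.09950296 -57.32863948
  64.26545021]
```

View pics/m2.png

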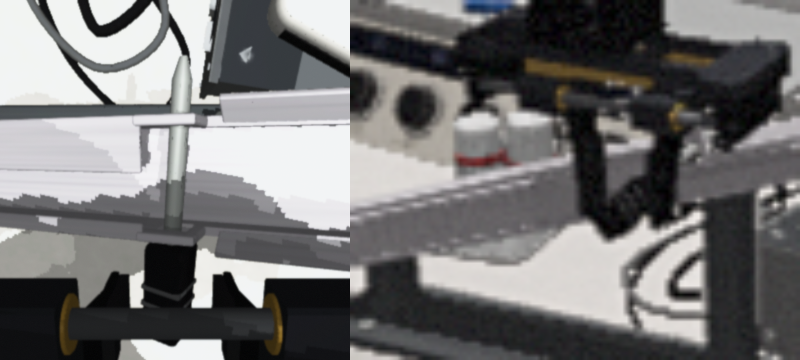

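The picture shows the handle between the closing jaws with the rod still in the holes. I'll keep closing.

Call:
{"api": "arm_command", "payload": {"deltas": [[0,0,0,0,0,0,1],[0,0,0,0,0,0,1],[0,0,0,0,0,0,1],[0,0,0,0,0,0,1],[0,0,0,0,0,0,1],[0,0,0,0,0,0,1],[0,0,0,0,0,0,1],[0,0,0,0,0,0,1]]}}

```text
time_s: 3.67
tcp_pos: [0.5748, 0.1932, 0.1618]
ee_rot: [[0.99, 0.14, 0.0], [0.14, -0.99, 0.002], [0.0, -0.002, -1.0]]
wrist_force: [-0.9, -0.7, 0.2]
gripper_width: 0.281
gripper_force: 29.9
```

Call:
{"api": "arm_command", "payload": {"deltas": [[0,0,0,-0.5,0,0,1],[0,0,0,-1.5,0,0,1],[0,0,0,-2.5,0,0,1],[0,0,0,-3.5,0,0,1]]}}

```text
time_s: 4.0
tcp_pos: [0.5387, 0.188, 0.1615]
ee_rot: [[0.99, 0.14, -0.001], [0.14, -0.99, 0.002], [-0.0, -0.002, -1.0]]
wrist_force: [0.4, 0.8, -1.5]
gripper_width: 0.278
gripper_force: 29.9
```

Call:
{"api": "arm_command", "payload": {"deltas": [[0,0,0,-2.5,0,0,1],[0,0,0,-5,0,0,1],[0,0,0,-7.5,0,0,1],[0,0,0,-10,0,2,1],[0,0,0,-10,0,6,1],[0,0,0,-10,0,10,1],[0,0,0,-10,0,12,1],[0,0,0,-10,0,12,1]]}}

```text
time_s: 4.67
tcp_pos: [0.4375, 0.1722, 0.0383]
ee_rot: [[0.99, 0.139, -0.007], [0.139, -0.99, -0.004], [-0.008, 0.003, -1.0]]
wrist_force: [-0.5, -0.5, -1.1]
gripper_width: 0.283
gripper_force: 29.9
```

```bash
python3 - <<'E'
from h import *
s=sense(); print(s['gripper_width'],s['gripper_force'],s['tcp_pos'],s['wrist_force'])
c=cap('wrist'); np.save('w3.npy',c,allow_pickle=True); cv2.imwrite('pics/w3.png',c['pixels'][:380,:])
E
```

```text
0.2831813125266099 29.922513887286186 [0.43747976 0.17221535 0.0382947 ] [-0.5008621  -0.53843952 -1.10984252]
```

View pics/w3.png

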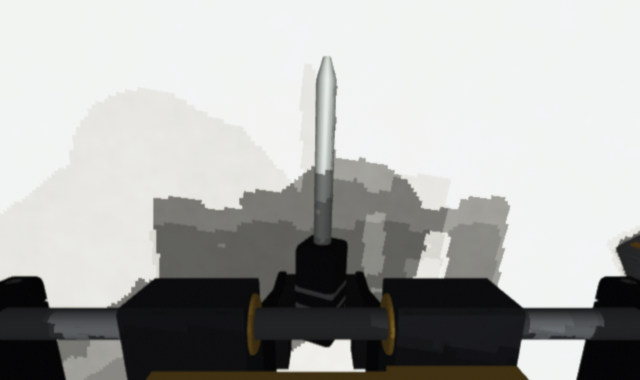

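The pin is out and held, rolled in the jaws, with its tip at (326,57). I'll lay it down.

Call:
{"api": "arm_command", "payload": {"deltas": [[0,0,0,0,0,0.5,1],[0,0,0,0,0,1.0,1],[0,0,0,0,0,1.3,1],[0,0,0,0,0,1.3,1],[0,0,0,0,0,1.3,1]]}}

```text
time_s: 5.13
tcp_pos: [0.4416, 0.1749, 0.0293]
ee_rot: [[0.99, 0.14, 0.001], [0.14, -0.99, 0.003], [0.002, -0.003, -1.0]]
wrist_force: [-0.2, 0.6, -0.1]
gripper_width: 0.277
gripper_force: 29.9
```

Call:
{"api": "arm_command", "payload": {"deltas": [[0,0,0,0,0,0,0.2],[0,0,0,0,0,0,0],[0,0,0,0,0,0,-0.2],[0,0,0,0,0,0,-0.4],[0,0,0,0,0,0,-0.4],[0,0,0,0,0,0,-0.4],[0,0,0,0,0,0,-0.4],[0,0,0,0,0,0,-0.4]]}}

```text
time_s: 5.8
tcp_pos: [0.4412, 0.1747, 0.0288]
ee_rot: [[0.99, 0.14, 0.0], [0.14, -0.99, 0.002], [0.001, -0.002, -1.0]]
wrist_force: [0.9, -0.2, -0.4]
gripper_width: 0.691
gripper_force: 0.0
```

Call:
{"api": "arm_command", "payload": {"deltas": [[0,0,0,0,0,-2,-0.6],[0,0,0,0,0,-6,-1],[0,0,0,0,0,-10,-1],[0,0,0,0,0,-14,-1],[0,0,0,0,0,-18,-1],[0,0,0,0,0,-20,-1],[0,0,0,0,0,-22,-1],[0,0,0,0,0,-22,-1]]}}

```text
time_s: 6.47
tcp_pos: [0.443, 0.1753, 0.2535]
ee_rot: [[0.99, 0.141, 0.009], [0.14, -0.99, 0.007], [0.01, -0.006, -1.0]]
wrist_force: [-0.3, -0.1, 0.6]
gripper_width: 0.997
gripper_force: 0.0
```

```bash
python3 - <<'E'
from h import *
s=sense(); print(s['tcp_pos'],s['joints'])
# nominal module estimates from top image, view pose: camera is ~7cm ahead along tool x, looks back ~15deg
print(go([.40,-.06,.33],yawR(0)), go([.33,-.06,.30],yawR(0)))
E
```

```text
[0.44303124 0.17532538 0.25352362] [ 4.11956989e+01  6.56106134e+00 -1.88308791e+01  1.52824681e-02
 -6.39656263e+01  5.68746044e+01]
[-0.007, -0.009, 0.141, -7.493, 22.649, -7.854] [-0.007, -0.009, 0.141, -14.452, 21.683, -4.914]
```

Call:
{"api": "arm_command", "payload": {"deltas": [[0,0,0.02,-0.6,4,-3,-1],[0,0,0.04,-1.2,8,-5,-1],[-0.007,-0.009,0.141,-4.4,29.2,-7.7,-1],[-0.007,-0.009,0.141,-4.4,29.2,-7.7,-1],[-0.007,-0.009,0.141,-4.4,29.2,-7.7,-1],[-0.007,-0.009,0.141,-4.4,29.2,-7.7,-1],[-0.007,-0.009,0.141,-4.4,29.2,-7.7,-1],[-0.007,-0.009,0.141,-4.4,29.2,-7.7,-1]]}}

```text
time_s: 7.13
tcp_pos: [0.4376, -0.1245, 0.3252]
ee_rot: [[1.0, -0.004, -0.009], [-0.004, -1.0, -0.006], [-0.009, 0.006, -1.0]]
wrist_force: [-0.4, -0.4, 0.5]
gripper_width: 1.002
gripper_force: 0.0
```

Call:
{"api": "arm_command", "payload": {"deltas": [[0,0,0,0,0,0,-1],[0,0,0,0,0,0,-1]]}}

```text
time_s: 7.3
tcp_pos: [0.4379, -0.122, 0.3243]
ee_rot: [[1.0, -0.004, -0.01], [-0.004, -1.0, -0.005], [-0.01, 0.005, -1.0]]
wrist_force: [0.2, 0.2, -0.1]
gripper_width: 1.0
gripper_force: 0.0
```

```bash
python3 - <<'E'
from h import *
s=sense(); print(s['tcp_pos'],s['joints'])
c=cap('wrist'); np.save('w4.npy',c,allow_pickle=True); cv2.imwrite('pics/w4.png',cv2.resize(c['pixels'][:300,:],(800,375),interpolation=cv2.INTER_CUBIC))
E
```

```text
[ 0.4378588  -0.12204378  0.32432201] [  5.17565937   2.1972234  -13.48440517   0.25740689 -74.89412948
  84.54701001]
```

View pics/w4.png

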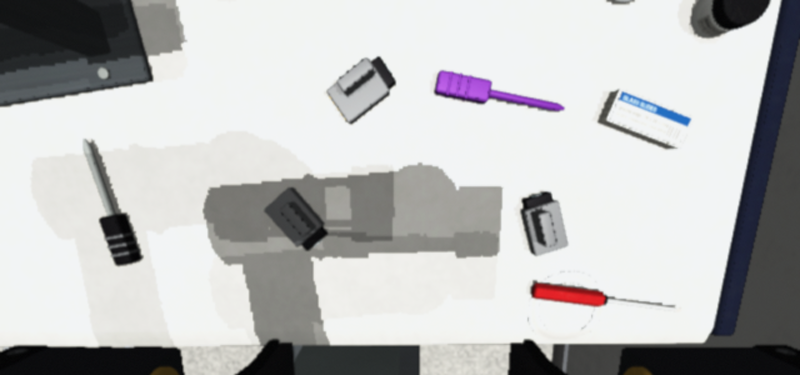

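All three modules and the pin are in one view (coordinates in the 1.25x view): A at (360,88), B at (297,217), C at (545,225), pin from (122,240) to (88,142). I'll fit their poses by silhouette.

```bash
cat >> h.py <<'E'
from scipy.optimize import minimize
def hull(m,pts,c):
    cv2.fillConvexPoly(m,cv2.convexHull((proj(c,pts)*16).round().astype(np.int32)),1,shift=4)
def box(x,y,z): return np.array([[a,b,d] for a in x for b in y for d in z],float)/1000
B=[box((-30,18),(-18,18),(0,20)),box((18,30),(-14,14),(0,16)),box((-17,17),(1,13),(20,47))]
def sil(q,c,shape):
    m=np.zeros(shape,np.uint8)
    T=np.vstack([rz(q[2])@[1,0,0]])
    W=[b@rz(q[2]).T+[q[0],q[1],0] for b in B]
    hull(m,np.vstack([W[0],W[1]]),c); hull(m,W[2],c); return m
def fitmod(c,uv,a0,thr,r=40):
    u,v=map(int,uv); im=c['pixels'].min(2); M=np.zeros(im.shape,np.uint8)
    y0,x0=max(0,v-r),max(0,u-r)
    M[y0:v+r,x0:u+r]=(im[y0:v+r,x0:u+r]<thr)
    n,l,st,ce=cv2.connectedComponentsWithStats(M); k=1+np.argmin(np.hypot(*(ce[1:]-[u,v]).T)-st[1:,4]/50.); M=(l==k).astype(np.uint8)
    M=cv2.morphologyEx(M,cv2.MORPH_CLOSE,np.ones((3,3)))
    f=lambda q:-(sil(q,c,M.shape)&M).sum()/(sil(q,c,M.shape)|M).sum()
    p0=onz(c,[uv],.015)[0]; best=None
    for da in(-.3,0,.3):
        q0=np.r_[p0[:2],a0+da]; o=minimize(f,q0,method='Nelder-Mead',options=dict(initial_simplex=q0+np.array([[0,0,0],[.008,0,0],[0,.008,0],[0,0,.2]]),xatol=1e-4))
        if best is None or o.fun<best.fun: best=o
    return best.x,-best.fun,M.sum()
def grasp(q,h=.043): # TCP pose for module q
    p=np.r_[q[:2],0]+rz(q[2])@[0,.007,h]; return p,yawR(q[2]+np.pi)
E
python3 - <<'E'
from h import *
c=np.load('w4.npy',allow_pickle=True).item()
im=c['pixels'].min(2); print([int(im[int(v/1.25),int(u/1.25)]) for u,v in((340,100),(390,65),(273,212),(315,240),(250,215),(297,230),(560,240),(345,20))])
for n,uv,a,t in(('A',(360,90),-1.06,215),('B',(296,217),-2.5,105),('C',(545,226),.3,215)):
    q,i,N=fitmod(c,(uv[0]/1.25,uv[1]/1.25),a,t); print(n,q.round(4),round(np.degrees(q[2]),1),round(i,3),N); np.save(n+'.npy',q)
print('pin',onz(c,np.array([[112,217],[128,264],[88,142]])/1.25,[.02,.02,.01]))
E
```

```text
[193, 242, 64, 15, 117, 59, 171, 242]
A [ 0.6288 -0.0339 -2.8267] -162.0 -0.0 1831
B [ 0.5304  0.0097 -3.1778] -182.1 -0.0 1510
C [ 0.4792 -0.1924 -1.5333] -87.9 -0.0 1533
pin [[0.47078093 0.16963339 0.02      ]
 [0.42228185 0.16200353 0.02      ]
 [0.54315841 0.18617272 0.01      ]]h.py:48: RuntimeWarning: overflow encountered in scalar negative
  f=lambda q:-(sil(q,c,M.shape)&M).sum()/(sil(q,c,M.shape)|M).sum()
```

```bash
sed -i 's/f=lambda q:-(sil/f=lambda q:-1.0*(sil/' h.py; python3 - <<'E'
from h import *
c=np.load('w4.npy',allow_pickle=True).item()
for n,uv,a,t in(('A',(360,90),-1.06,215),('B',(296,217),-2.5,105),('C',(545,226),.3,215)):
    q,i,N=fitmod(c,(uv[0]/1.25,uv[1]/1.25),a,t); print(n,q.round(4),round(np.degrees(q[2]),1),round(i,3),N); np.save(n+'.npy',q); print((proj(c,[np.r_[q[:2],0]+rz(q[2])@[0,.007,.047]])*1.25).round())
q=np.load('B.npy'); p,R=grasp(q); print(p, go(p+[0,0,.1],R))
E
```

```text
A [ 0.5904 -0.0863 -0.9417] -54.0 0.959 1831
[[354.  74.]]
B [ 0.4664 -0.0157 -2.4618] -141.1 0.945 1510
[[294. 219.]]
C [ 0.4631 -0.2699  0.3251] 18.6 0.956 1533
[[546. 229.]]
[ 0.47077513 -0.0211865   0.043     ] [0.002, 0.011, -0.682, 3.442, -10.109, 18.045]
```

Call:
{"api": "arm_command", "payload": {"deltas": [[0.002,0.011,-0.682,3.44,-10.1,18,-1],[0.002,0.011,-0.682,3.44,-10.1,18,-1],[0.002,0.011,-0.682,3.44,-10.1,18,-1],[0.002,0.011,-0.682,3.44,-10.1,18,-1],[0.002,0.011,-0.682,3.44,-10.1,18,-1],[0.002,0.011,-0.682,3.44,-10.1,18,-1],[0.002,0.011,-0.682,3.44,-10.1,18,-1],[0.002,0.011,-0.682,3.44,-10.1,18,-0.7]]}}

```text
time_s: 8.02
tcp_pos: [0.4714, -0.0201, 0.1441]
ee_rot: [[0.776, 0.631, 0.001], [0.631, -0.776, -0.001], [0.0, 0.001, -1.0]]
wrist_force: [1.1, 0.5, 1.6]
gripper_width: 0.979
gripper_force: 0.0
```

```bash
python3 - <<'E'
from h import *
p,R=grasp(np.load('B.npy')); print(sense()['tcp_pos'],go(p,R),go(p+[0,0,.1],R))
E
```

```text
[ 0.47144714 -0.02010285  0.14412908] [0.001, -0.0, 0.002, -0.122, 0.032, 10.113] [0.001, -0.0, 0.002, -0.121, 0.042, 0.113]
```

Call:
{"api": "arm_command", "payload": {"deltas": [[0,0,0,-0.1,0,4,-0.5],[0,0,0,-0.1,0,7,-0.3],[0,0,0,-0.1,0,9,0],[0,0,0,-0.1,0,9.9,0],[0,0,0,-0.1,0,10,0],[0,0,0,-0.1,0,10,0.2],[0,0,0,-0.1,0,10,0.4],[0,0,0,-0.1,0,10,0.6]]}}

```text
time_s: 8.68
tcp_pos: [0.472, -0.0216, 0.046]
ee_rot: [[0.777, 0.63, 0.005], [0.63, -0.777, 0.001], [0.004, 0.003, -1.0]]
wrist_force: [-0.2, 0.5, -0.5]
gripper_width: 0.399
gripper_force: 0.0
```

Call:
{"api": "arm_command", "payload": {"deltas": [[0,0,0,0,0,0,1],[0,0,0,0,0,0,1],[0,0,0,0,0,0,1],[0,0,0,0,0,0,1],[0,0,0,0,0,0,1],[0,0,0,0,0,0,1],[0,0,0,0,0,0,1],[0,0,0,0,0,0,1]]}}

```text
time_s: 9.35
tcp_pos: [0.4709, -0.0219, 0.0447]
ee_rot: [[0.777, 0.63, 0.002], [0.63, -0.777, -0.0], [0.001, 0.001, -1.0]]
wrist_force: [-1.7, 0.4, 5.0]
gripper_width: 0.134
gripper_force: 30.0
```

Call:
{"api": "arm_command", "payload": {"deltas": [[0,0,0,0,0,0,1],[0,0,0,0,0,0,1],[0,0,0,0,0,0,1],[0,0,0,0,0,0,1]]}}

```text
time_s: 9.68
tcp_pos: [0.4709, -0.0219, 0.0447]
ee_rot: [[0.777, 0.63, 0.002], [0.63, -0.777, -0.0], [0.001, 0.001, -1.0]]
wrist_force: [-0.8, 0.6, 5.6]
gripper_width: 0.137
gripper_force: 30.0
```

```bash
cat >> h.py <<'E'
def place(x=378,h=43,y=-7): # TCP pose holding module with its underside on the channel floor at tube x
    p=np.load('rack.npy'); R,t=tubeT(p); return tube(p,[[x,y,h]])[0], np.c_[R[:,0],-R[:,1],-R[:,2]], R[:,2]
E
python3 - <<'E'
from h import *
s=sense(); print(s['gripper_width'],s['gripper_force'],s['tcp_pos'],s['joints'],s['wrist_force'])
p,R,n=place(); print(p,R, go([.5,-.02,.28],yawR(np.load('rack.npy')[2])), go(p+.08*n,R))
E
```

```text
0.13653275341821133 30.00249075019383 [ 0.47092704 -0.02185535  0.04473858] [ 1.71845292e+01  2.19465080e+01 -3.47386012e+01  7.83179621e-02
 -3.32214998e+01  1.11794101e+02] [-0.75903141  0.58288481  5.64524743]
[0.63086398 0.15393733 0.2016904 ] [[ 0.131139   -0.99021429  0.04773069]
 [-0.93049706 -0.13955521 -0.33867323]
 [ 0.34202014 -0.         -0.93969262]] [-0.001, -0.002, 2.112, 2.404, 1.718, -23.521] [-0.368, 0.206, 2.087, 24.934, -5.893, -23.19]
```

Call:
{"api": "arm_command", "payload": {"deltas": [[0,0,0,0,0,-4,1],[0,0,0.1,0.5,0.3,-8,1],[0,-0.002,2.112,2.4,1.72,-23.5,1],[0,-0.002,2.112,2.4,1.72,-23.5,1],[0,-0.002,2.112,2.4,1.72,-23.5,1],[0,-0.002,2.112,2.4,1.72,-23.5,1],[0,-0.002,2.112,2.4,1.72,-23.5,1],[0,-0.002,2.112,2.4,1.72,-23.5,1]]}}

```text
time_s: 10.35
tcp_pos: [0.5008, -0.0198, 0.2813]
ee_rot: [[0.985, -0.174, 0.005], [-0.174, -0.985, 0.001], [0.005, -0.002, -1.0]]
wrist_force: [0.0, -0.6, -2.0]
gripper_width: 0.135
gripper_force: 30.0
```

```bash
python3 - <<'E'
from h import *
s=sense(); p,R,n=place(h=45); print(s['gripper_width'],s['tcp_pos'],s['joints'],go(p+.08*n,R))
E
```

```text
0.13511958132050786 [ 0.50078286 -0.01980116  0.28129431] [ 1.63336547e+01  8.10961141e+00 -1.28845478e+01  7.99522304e-03
 -6.87056374e+01  6.36193092e+01] [-0.224, 0.299, 1.241, 8.907, -22.042, 0.346]
```

Call:
{"api": "arm_command", "payload": {"deltas": [[-0.224,0.299,1.241,8.9,-22,0.3,1],[-0.224,0.299,1.241,8.9,-22,0.3,1],[-0.224,0.299,1.241,8.9,-22,0.3,1],[-0.224,0.299,1.241,8.9,-22,0.3,1],[-0.224,0.299,1.241,8.9,-22,0.3,1],[-0.224,0.299,1.241,8.9,-22,0.3,1],[-0.224,0.299,1.241,8.9,-22,0.3,1],[-0.224,0.299,1.241,8.9,-22,0.3,1]]}}

```text
time_s: 11.02
tcp_pos: [0.6248, 0.1843, 0.2735]
ee_rot: [[0.448, -0.891, 0.075], [-0.855, -0.451, -0.255], [0.261, 0.05, -0.964]]
wrist_force: [-0.5, -1.1, -0.3]
gripper_width: 0.135
gripper_force: 30.0
```

```bash
python3 - <<'E'
from h import *
s=sense(); p,R,n=place(h=45); print(s['gripper_width'],s['tcp_pos'],s['joints'],go(p+.08*n,R))
E
```

```text
0.13497550701233468 [0.62482699 0.18427158 0.27347298] [ 36.72679406  24.31555314   1.55865378  15.08570196 -73.30095276
 -14.60880365] [-0.052, 0.075, 0.329, 0.452, -0.047, -0.427]
```

Call:
{"api": "arm_command", "payload": {"deltas": [[-0.052,0.075,0.329,0.45,-0.05,-0.43,1],[-0.052,0.075,0.329,0.45,-0.05,-0.43,1],[-0.052,0.075,0.329,0.45,-0.05,-0.43,1],[-0.052,0.075,0.329,0.45,-0.05,-0.43,1],[-0.052,0.075,0.329,0.45,-0.05,-0.43,1],[-0.052,0.075,0.329,0.45,-0.05,-0.43,1]]}}

```text
time_s: 11.52
tcp_pos: [0.6265, 0.1792, 0.2811]
ee_rot: [[0.135, -0.99, 0.049], [-0.931, -0.144, -0.335], [0.339, -0.001, -0.941]]
wrist_force: [-1.2, 0.1, -0.3]
gripper_width: 0.136
gripper_force: 30.0
```

```bash
python3 - <<'E'
from h import *
s=sense(); p,R,n=place(h=45); print(s['gripper_width'],s['tcp_pos'],s['joints'],go(p+.08*n,R),go(p+.003*n,R))
c=cap('wrist'); np.save('w5.npy',c,allow_pickle=True); cv2.imwrite('pics/w5.png',c['pixels'])
r=np.load('rack.npy'); print(proj(c,tube(r,[[312,3,29],[312,21,29],[328,-21,30],[328,21,30],[432,21,0],[432,-21,0]])).round(0))
E
```

```text
0.13557471351845993 [0.62654859 0.17916941 0.28112912] [ 37.33611315  25.81687173   3.18604323  17.66481511 -77.84457783
 -34.39243136] [-0.002, 0.003, 0.004, -0.312, -0.076, 0.141] [-0.002, 0.003, 0.004, -0.287, -0.059, 7.841]
[[307. 330.]
 [284. 330.]
 [338. 313.]
 [283. 312.]
 [284. 170.]
 [339. 171.]]
```

View pics/w5.png

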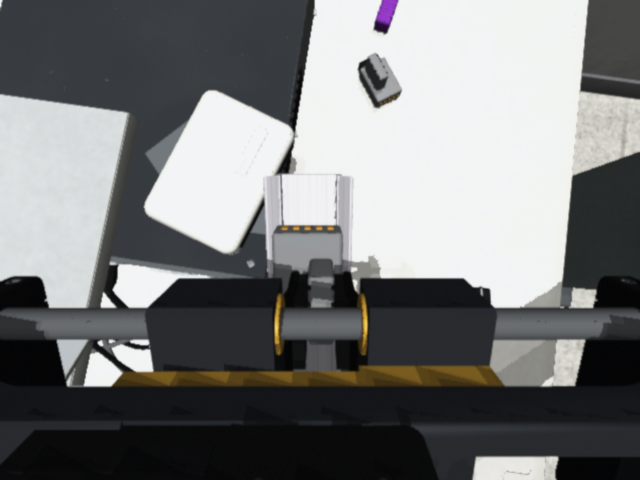

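The module is held over the landing, contacts uphill (tail at (307,230)), and the channel end spans (281–340, 175), as predicted. Descending.

Call:
{"api": "arm_command", "payload": {"deltas": [[-0.002,0.003,0.004,-0.3,-0.06,3,1],[-0.002,0.003,0.004,-0.3,-0.06,5,1],[-0.002,0.003,0.004,-0.3,-0.06,6.5,1],[-0.002,0.003,0.004,-0.3,-0.06,7.2,1],[-0.002,0.003,0.004,-0.3,-0.06,7.6,1],[-0.002,0.003,0.004,-0.3,-0.06,7.7,1],[-0.002,0.003,0.004,-0.3,-0.06,7.8,1],[-0.002,0.003,0.004,-0.3,-0.06,7.8,1]]}}

```text
time_s: 12.23
tcp_pos: [0.6313, 0.1564, 0.2083]
ee_rot: [[0.129, -0.99, 0.05], [-0.931, -0.139, -0.338], [0.341, -0.003, -0.94]]
wrist_force: [0.1, 0.6, -1.2]
gripper_width: 0.134
gripper_force: 30.0
```

Call:
{"api": "arm_command", "payload": {"deltas": [[0,0,0,0,0,0,1]]}}

```text
time_s: 12.32
tcp_pos: [0.6312, 0.1564, 0.2082]
ee_rot: [[0.129, -0.99, 0.05], [-0.931, -0.139, -0.338], [0.341, -0.003, -0.94]]
wrist_force: [0.2, -0.1, -0.6]
gripper_width: 0.134
gripper_force: 30.0
```

```bash
python3 - <<'E'
from h import *
s=sense(); p,R,n=place(h=45); print(s['gripper_width'],s['tcp_pos'],s['wrist_force'],go(p,R))
E
```

```text
0.13356499932396468 [0.63118357 0.15642961 0.20824906] [ 0.21399874 -0.08762344 -0.55013149] [-0.003, 0.001, -0.002, 0.004, 0.068, 0.499]
```

Call:
{"api": "arm_command", "payload": {"deltas": [[0,0,0,0,0.07,0.2,1],[0,0,0,0,0.07,0.35,1],[0,0,0,0,0.07,0.45,1],[0,0,0,0,0.07,0.45,1]]}}

```text
time_s: 12.65
tcp_pos: [0.6308, 0.1547, 0.2039]
ee_rot: [[0.129, -0.99, 0.05], [-0.931, -0.139, -0.338], [0.342, -0.003, -0.94]]
wrist_force: [-0.6, 0.3, 2.4]
gripper_width: 0.135
gripper_force: 30.0
```

Call:
{"api": "arm_command", "payload": {"deltas": [[0,0,0,0,0,0,0.3],[0,0,0,0,0,0,0],[0,0,0,0,0,0,-0.2],[0,0,0,0,0,0,-0.2],[0,0,0,0,0,0,-0.2],[0,0,0,0,0,0,-0.2],[0,0,0,0,0,0,-0.2],[0,0,0,0,0,0,-0.2]]}}

```text
time_s: 13.32
tcp_pos: [0.6303, 0.1543, 0.203]
ee_rot: [[0.129, -0.99, 0.048], [-0.931, -0.138, -0.339], [0.342, -0.001, -0.94]]
wrist_force: [-0.1, -0.0, -0.5]
gripper_width: 0.581
gripper_force: 0.0
```

Call:
{"api": "arm_command", "payload": {"deltas": [[0,0,0,0,0,-2,-0.4],[0,0,0,0,0,-6,-1],[0,0,0,0,0,-10,-1],[0,0,0,0,0,-12,-1],[0,0,0,0,0,-12,-1],[0,0,0,0,0,-12,-1]]}}

```text
time_s: 13.82
tcp_pos: [0.6246, 0.1957, 0.317]
ee_rot: [[0.129, -0.99, 0.051], [-0.931, -0.139, -0.337], [0.34, -0.004, -0.94]]
wrist_force: [0.1, -0.2, 0.0]
gripper_width: 0.952
gripper_force: 0.0
```

```bash
python3 - <<'E'
from h import *
s=sense(); print(s['tcp_pos'],s['joints'])
t=cap('top'); sc=cap('scene'); np.save('top1.npy',t,allow_pickle=True)
a=cv2.resize(t['pixels'][175:295,160:460],(800,320),interpolation=cv2.INTER_CUBIC)
b=cv2.resize(sc['pixels'][190:290,200:450],(700,280),interpolation=cv2.INTER_CUBIC)
cv2.imwrite('pics/m6.png',np.vstack([a,np.pad(b,((0,0),(0,100),(0,0)))]))
E
```

```text
[0.62459943 0.19569178 0.31698007] [ 38.64944436  25.46393322   7.72375464  17.26665934 -82.87743057
 -34.47923867]
```

View pics/m6.png

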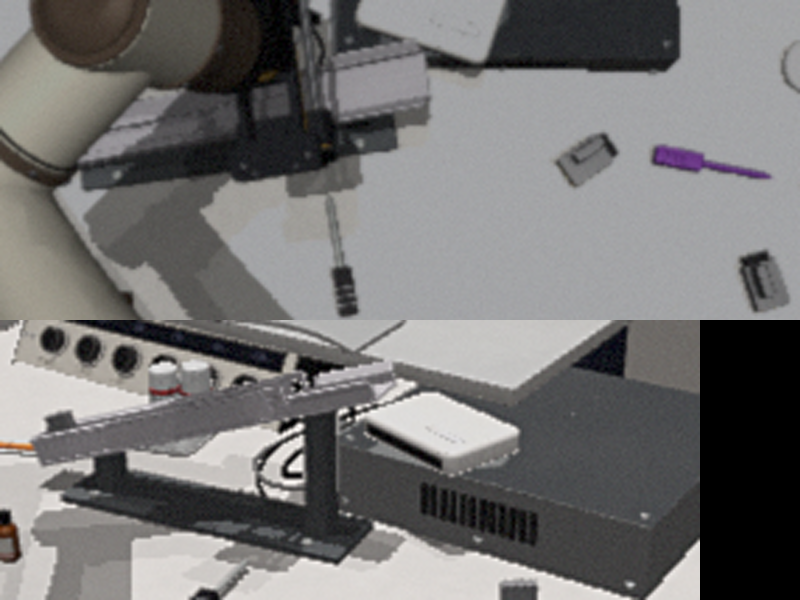

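The module slid down: its fin shows at the low end, (60,418) in the scene crop. The landing is clear and the pin lies on the near side. Next is module A.

```bash
python3 - <<'E'
from h import *
t=np.load('top1.npy',allow_pickle=True).item()
for n in 'AC':
    q=np.load(n+'.npy'); uv=proj(t,[[q[0],q[1],.02]])[0]; r=fitmod(t,uv,q[2],120,16); print(n,q,r)
print(go([.6,-.02,.3],yawR(np.radians(-160))))
E
```

```text
A [ 0.59040414 -0.08630486 -0.94166259] (array([ 0.58992192, -0.08593237, -0.97267146]), np.float64(0.8648648648648649), np.uint64(256))
C [ 0.46312398 -0.26987587  0.3250972 ] (array([ 0.46102029, -0.27024412,  0.36107795]), np.float64(0.9101796407185628), np.uint64(304))
[-0.237, -0.295, 1.345, 19.169, 5.321, 8.528]
```

Call:
{"api": "arm_command", "payload": {"deltas": [[-0.237,-0.295,1.345,19.2,5.3,8.5,-1],[-0.237,-0.295,1.345,19.2,5.3,8.5,-1],[-0.237,-0.295,1.345,19.2,5.3,8.5,-1],[-0.237,-0.295,1.345,19.2,5.3,8.5,-1],[-0.237,-0.295,1.345,19.2,5.3,8.5,-1],[-0.237,-0.295,1.345,19.2,5.3,8.5,-1],[-0.237,-0.295,1.345,19.2,5.3,8.5,-1],[-0.237,-0.295,1.345,19.2,5.3,8.5,-1]]}}

```text
time_s: 14.58
tcp_pos: [0.5999, -0.0218, 0.2997]
ee_rot: [[-0.748, -0.663, -0.038], [-0.657, 0.747, -0.098], [0.094, -0.048, -0.994]]
wrist_force: [1.0, 0.6, -0.3]
gripper_width: 1.001
gripper_force: 0.0
```

```bash
python3 - <<'E'
from h import *
s=sense(); print(s['tcp_pos'],s['joints'])
c=cap('wrist'); q=np.load('A.npy'); uv=proj(c,[[q[0],q[1],.02]])[0]; print(uv)
if 20<uv[0]<620 and 20<uv[1]<260: print(q,fitmod(c,uv,q[2],200,50))
p,R=grasp(q,.045); print(p,go(p+[0,0,.1],R))
E
```

```text
[ 0.59993788 -0.02182713  0.29971115] [ 15.69357886  18.8374911    1.90873763   4.93749886 -76.77273441
 -65.53299222]
[296.94429038 183.59642421]
[ 0.59040414 -0.08630486 -0.94166259] (array([ 0.59109939, -0.08540997, -0.96194681]), np.float64(0.8408026755852843), np.uint64(1262))
[ 0.5960639  -0.08218575  0.045     ] [-0.112, -0.03, 1.659, 2.827, -3.518, 16.038]
```

Call:
{"api": "arm_command", "payload": {"deltas": [[-0.112,-0.03,1.659,2.8,-3.5,10,-1],[-0.112,-0.03,1.659,2.8,-3.5,10,-1],[-0.112,-0.03,1.659,2.8,-3.5,10,-1],[-0.112,-0.03,1.659,2.8,-3.5,10,-1],[-0.112,-0.03,1.659,2.8,-3.5,12,-1],[-0.112,-0.03,1.659,2.8,-3.5,14,-1],[-0.112,-0.03,1.659,2.8,-3.5,16,-1],[-0.112,-0.03,1.659,2.8,-3.5,16,-1]]}}

```text
time_s: 15.3
tcp_pos: [0.5941, -0.0807, 0.1408]
ee_rot: [[-0.963, 0.267, -0.044], [0.269, 0.963, -0.032], [0.034, -0.043, -0.998]]
wrist_force: [-1.8, 0.2, -1.1]
gripper_width: 0.997
gripper_force: 0.0
```

```bash
python3 - <<'E'
from h import *
s=sense(); print(s['tcp_pos'],s['joints'])
q=np.array([.5907,-.0859,-.950]); np.save('A.npy',q)
p,R=grasp(q,.045); print(p,go(p+[0,0,.08],R))
E
```

```text
[ 0.59410846 -0.08068698  0.14075451] [   8.44611423   25.63375798  -10.05499134    1.74433414  -57.11469429
 -114.99606872]
[ 0.59639391 -0.08182822  0.045     ] [-0.053, -0.018, 0.678, -0.304, 0.019, 1.567]
```

Call:
{"api": "arm_command", "payload": {"deltas": [[-0.053,-0.018,0.678,-0.3,0.02,1.5,-0.8],[-0.053,-0.018,0.678,-0.3,0.02,1.5,-0.6],[-0.053,-0.018,0.678,-0.3,0.02,1.5,-0.4],[-0.053,-0.018,0.678,-0.3,0.02,1.5,-0.2],[-0.053,-0.018,0.678,-0.3,0.02,1.5,0],[-0.053,-0.018,0.678,-0.3,0.02,1.5,0],[-0.053,-0.018,0.678,-0.3,0.02,1.5,0],[-0.053,-0.018,0.678,-0.3,0.02,1.5,0]]}}

```text
time_s: 15.97
tcp_pos: [0.5997, -0.0814, 0.1307]
ee_rot: [[-0.589, 0.808, 0.009], [0.808, 0.589, -0.0], [-0.005, 0.007, -1.0]]
wrist_force: [0.1, 0.8, 0.6]
gripper_width: 0.53
gripper_force: 0.0
```

```bash
python3 - <<'E'
from h import *
s=sense(); print(s['tcp_pos'],s['gripper_width'],s['joints'])
q=np.load('A.npy'); p,R=grasp(q,.045); print(p,go(p,R))
E
```

```text
[ 0.59973861 -0.08135918  0.13069146] 0.529762544768011 [ 7.62209022e+00  2.54918337e+01 -1.12933645e+01  9.74630909e-02
 -5.27068449e+01 -1.51625244e+02]
[ 0.59639391 -0.08182822  0.045     ] [0.007, 0.005, 0.008, 0.205, -0.359, 8.566]
```

Call:
{"api": "arm_command", "payload": {"deltas": [[0.007,0.005,0.008,0.2,-0.36,1,0],[0.007,0.005,0.008,0.2,-0.36,3,0],[0.007,0.005,0.008,0.2,-0.36,5,0],[0.007,0.005,0.008,0.2,-0.36,7,0],[0.007,0.005,0.008,0.2,-0.36,8.2,0],[0.007,0.005,0.008,0.2,-0.36,8.5,0],[0.007,0.005,0.008,0.2,-0.36,8.5,0.3],[0.007,0.005,0.008,0.2,-0.36,8.5,0.6]]}}

```text
time_s: 16.63
tcp_pos: [0.5976, -0.0817, 0.0467]
ee_rot: [[-0.58, 0.814, 0.003], [0.814, 0.58, 0.0], [-0.001, 0.002, -1.0]]
wrist_force: [0.7, 0.4, 0.2]
gripper_width: 0.419
gripper_force: 0.0
```

Call:
{"api": "arm_command", "payload": {"deltas": [[0,0,0,0,0,0,1],[0,0,0,0,0,0,1],[0,0,0,0,0,0,1],[0,0,0,0,0,0,1],[0,0,0,0,0,0,1],[0,0,0,0,0,0,1],[0,0,0,0,0,0,1],[0,0,0,0,0,0,1]]}}

```text
time_s: 17.3
tcp_pos: [0.5977, -0.0817, 0.0474]
ee_rot: [[-0.58, 0.815, 0.004], [0.815, 0.58, 0.0], [-0.002, 0.003, -1.0]]
wrist_force: [-1.1, 1.6, 5.5]
gripper_width: 0.135
gripper_force: 30.0
```

Call:
{"api": "arm_command", "payload": {"deltas": [[0,0,0,0,0,0,1],[0,0,0,0,0,0,1],[0,0,0,0,0,0,1]]}}

```text
time_s: 17.55
tcp_pos: [0.5977, -0.0817, 0.0474]
ee_rot: [[-0.58, 0.815, 0.004], [0.815, 0.58, 0.0], [-0.002, 0.003, -1.0]]
wrist_force: [-2.0, 1.2, 6.4]
gripper_width: 0.135
gripper_force: 30.0
```

```bash
python3 - <<'E'
from h import *
s=sense(); print(s['tcp_pos'],s['gripper_width'],s['gripper_force'],s['wrist_force'])
print(go([.58,.0,.28],yawR(np.radians(-160))))
E
```

```text
[ 0.59773535 -0.08165716  0.04737084] 0.13536213200259345 30.004152953624725 [-1.98574303  1.2121527   6.38980668]
[0.002, 0.004, -1.302, 7.64, 3.362, -23.266]
```

Call:
{"api": "arm_command", "payload": {"deltas": [[0,0,0,0,0,-4,1],[0,0,-0.1,0,0,-8,1],[0.002,0.004,-1.302,7.6,3.4,-23.3,1],[0.002,0.004,-1.302,7.6,3.4,-23.3,1],[0.002,0.004,-1.302,7.6,3.4,-23.3,1],[0.002,0.004,-1.302,7.6,3.4,-23.3,1],[0.002,0.004,-1.302,7.6,3.4,-23.3,1],[0.002,0.004,-1.302,7.6,3.4,-23.3,1]]}}

```text
time_s: 18.22
tcp_pos: [0.5815, 0.0016, 0.2833]
ee_rot: [[-0.996, 0.094, 0.007], [0.094, 0.996, 0.003], [-0.007, 0.003, -1.0]]
wrist_force: [0.3, -0.5, -1.3]
gripper_width: 0.138
gripper_force: 30.0
```

```bash
python3 - <<'E'
from h import *
s=sense(); p,R,n=place(h=47.4); print(s['gripper_width'],s['tcp_pos'],s['joints'],go(p+.08*n,R))
E
```

```text
0.13757797838227953 [0.58154008 0.00157953 0.28334359] [ 1.60888166e+01  1.60870521e+01 -2.22055675e+00 -3.30709445e-02
 -7.12444697e+01 -1.11480033e+02] [0.311, 0.256, -1.786, -2.804, 18.439, 0.316]
```

Call:
{"api": "arm_command", "payload": {"deltas": [[0.311,0.256,-1.786,-2.8,18.4,0.3,1],[0.311,0.256,-1.786,-2.8,18.4,0.3,1],[0.311,0.256,-1.786,-2.8,18.4,0.3,1],[0.311,0.256,-1.786,-2.8,18.4,0.3,1],[0.311,0.256,-1.786,-2.8,18.4,0.3,1],[0.311,0.256,-1.786,-2.8,18.4,0.3,1],[0.311,0.256,-1.786,-2.8,18.4,0.3,1],[0.311,0.256,-1.786,-2.8,18.4,0.3,1]]}}

```text
time_s: 18.88
tcp_pos: [0.627, 0.1809, 0.2749]
ee_rot: [[-0.628, -0.776, -0.064], [-0.753, 0.626, -0.202], [0.197, -0.078, -0.977]]
wrist_force: [0.2, -0.3, -0.4]
gripper_width: 0.134
gripper_force: 30.0
```

```bash
python3 - <<'E'
from h import *
s=sense(); p,R,n=place(h=47.4); print(s['gripper_width'],s['tcp_pos'],s['joints'],go(p+.08*n,R))
E
```

```text
0.1343488617962637 [0.62700755 0.1809316  0.27491165] [ 33.61188239  27.51045582  10.11162401   7.67442969 -82.26295249
 -74.65273534] [0.15, 0.11, -0.809, 0.011, 0.065, -0.626]
```

Call:
{"api": "arm_command", "payload": {"deltas": [[0.15,0.11,-0.809,0,0.07,-0.6,1],[0.15,0.11,-0.809,0,0.07,-0.6,1],[0.15,0.11,-0.809,0,0.07,-0.6,1],[0.15,0.11,-0.809,0,0.07,-0.6,1],[0.15,0.11,-0.809,0,0.07,-0.6,1],[0.15,0.11,-0.809,0,0.07,-0.6,1],[0.15,0.11,-0.809,0,0.07,-0.6,1],[0.15,0.11,-0.809,0,0.07,-0.6,1]]}}

```text
time_s: 19.55
tcp_pos: [0.6261, 0.1818, 0.2811]
ee_rot: [[0.127, -0.991, 0.047], [-0.931, -0.135, -0.339], [0.342, -0.0, -0.94]]
wrist_force: [-1.1, -0.1, -0.5]
gripper_width: 0.134
gripper_force: 30.0
```

```bash
python3 - <<'E'
from h import *
s=sense(); p,R,n=place(h=47.4); print(s['gripper_width'],s['tcp_pos'],s['joints'],go(p+.004*n,R))
E
```

```text
0.1336099370198566 [0.6261243  0.1818346  0.28111596] [ 37.56415875  26.01383405   3.46787522  17.64317281 -78.24114088
 -35.07310942] [0.001, 0.0, -0.004, -0.057, -0.089, 7.591]
```

Call:
{"api": "arm_command", "payload": {"deltas": [[0,0,-0.004,-0.06,-0.09,3,1],[0,0,-0.004,-0.06,-0.09,5,1],[0,0,-0.004,-0.06,-0.09,6.5,1],[0,0,-0.004,-0.06,-0.09,7,1],[0,0,-0.004,-0.06,-0.09,7.4,1],[0,0,-0.004,-0.06,-0.09,7.6,1],[0,0,-0.004,-0.06,-0.09,7.6,1],[0,0,-0.004,-0.06,-0.09,7.6,1]]}}

```text
time_s: 20.22
tcp_pos: [0.632, 0.1572, 0.2119]
ee_rot: [[0.127, -0.991, 0.05], [-0.932, -0.137, -0.337], [0.34, -0.004, -0.94]]
wrist_force: [-0.1, -0.1, -1.6]
gripper_width: 0.131
gripper_force: 30.0
```

```bash
python3 - <<'E'
from h import *
s=sense(); p,R,n=place(h=47.4); print(s['gripper_width'],s['tcp_pos'],s['wrist_force'],go(p,R))
E
```

```text
0.13149020970447953 [0.63196287 0.15715522 0.21187234] [-0.05561874 -0.06048996 -1.62602816] [-0.002, 0.002, -0.004, -0.061, 0.155, 0.62]
```

Call:
{"api": "arm_command", "payload": {"deltas": [[0,0,0,-0.05,0.15,0.2,1],[0,0,0,-0.05,0.15,0.4,1],[0,0,0,-0.05,0.15,0.55,1],[0,0,0,-0.05,0.15,0.57,1]]}}

```text
time_s: 20.55
tcp_pos: [0.6306, 0.1554, 0.2063]
ee_rot: [[0.128, -0.991, 0.05], [-0.931, -0.137, -0.337], [0.341, -0.004, -0.94]]
wrist_force: [-0.7, 1.6, 2.8]
gripper_width: 0.132
gripper_force: 30.0
```

Call:
{"api": "arm_command", "payload": {"deltas": [[0,0,0,0,0,0,0.3],[0,0,0,0,0,0,0],[0,0,0,0,0,0,-0.2],[0,0,0,0,0,0,-0.2],[0,0,0,0,0,0,-0.2],[0,0,0,0,0,0,-0.2],[0,0,0,0,0,0,-0.2],[0,0,0,0,0,0,-0.2]]}}

```text
time_s: 21.22
tcp_pos: [0.6302, 0.155, 0.2053]
ee_rot: [[0.128, -0.991, 0.048], [-0.931, -0.137, -0.338], [0.341, -0.002, -0.94]]
wrist_force: [-0.2, -0.3, -0.9]
gripper_width: 0.578
gripper_force: 0.0
```

Call:
{"api": "arm_command", "payload": {"deltas": [[0,0,0,0,0,-2,-0.4],[0,0,0,0,0,-6,-1],[0,0,0,0,0,-10,-1],[0,0,0,0,0,-12,-1],[0,0,0,0,0,-12,-1],[0,0,0,0,0,-12,-1]]}}

```text
time_s: 21.72
tcp_pos: [0.6245, 0.1962, 0.3194]
ee_rot: [[0.128, -0.991, 0.05], [-0.932, -0.137, -0.335], [0.339, -0.004, -0.941]]
wrist_force: [0.0, -0.1, -0.8]
gripper_width: 0.95
gripper_force: 0.0
```

```bash
python3 - <<'E'
from h import *
s=sense(); print(s['tcp_pos'])
t=cap('top'); sc=cap('scene'); np.save('top2.npy',t,allow_pickle=True)
q=np.load('C.npy'); uv=proj(t,[[q[0],q[1],.02]])[0]; r=fitmod(t,uv,q[2],120,22); print(q,r)
a=cv2.resize(t['pixels'][175:295,160:460],(800,320),interpolation=cv2.INTER_CUBIC)
b=cv2.resize(sc['pixels'][190:290,200:450],(700,280),interpolation=cv2.INTER_CUBIC)
cv2.imwrite('pics/m7.png',np.vstack([a,np.pad(b,((0,0),(0,100),(0,0)))]))
p,R=grasp(q,.2); print(p,go([.55,-.1,.3],R))
E
```

```text
[0.62451922 0.1962424  0.31938043]
[ 0.46312398 -0.26987587  0.3250972 ] (array([ 0.46087922, -0.27010049,  0.37317215]), np.float64(0.9069069069069069), np.uint64(303))
[ 0.46088817 -0.26324253  0.2       ] [-0.24, -0.292, 1.368, 25.96, 11.334, 11.229]
```

View pics/m7.png

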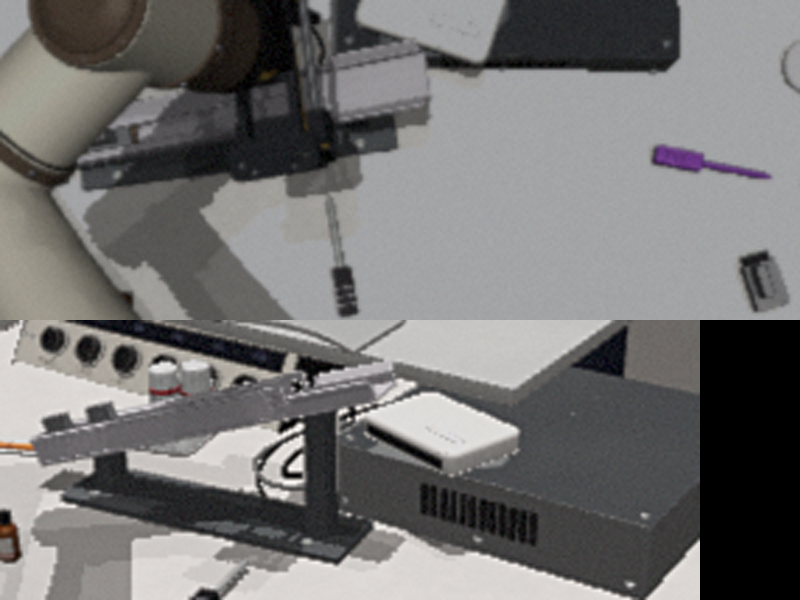

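Two modules are in: the fins show at (60,418) and (100,410). C has not moved.

Call:
{"api": "arm_command", "payload": {"deltas": [[-0.24,-0.292,1.368,26,11.3,11.2,-1],[-0.24,-0.292,1.368,26,11.3,11.2,-1],[-0.24,-0.292,1.368,26,11.3,11.2,-1],[-0.24,-0.292,1.368,26,11.3,11.2,-1],[-0.24,-0.292,1.368,26,11.3,11.2,-1],[-0.24,-0.292,1.368,26,11.3,11.2,-1],[-0.24,-0.292,1.368,26,11.3,11.2,-1],[-0.24,-0.292,1.368,26,11.3,11.2,-1]]}}

```text
time_s: 22.48
tcp_pos: [0.548, -0.1042, 0.2996]
ee_rot: [[-0.75, -0.66, -0.041], [-0.654, 0.75, -0.101], [0.097, -0.05, -0.994]]
wrist_force: [0.6, -0.0, 0.1]
gripper_width: 1.003
gripper_force: 0.0
```

```bash
python3 - <<'E'
from h import *
s=sense(); print(s['tcp_pos'],s['joints'])
p,R=grasp(np.load('C.npy'),.145); print(p,go(p,R))
E
```

```text
[ 0.54803126 -0.1042262   0.29964327] [  8.71832541  14.15042837  -4.91074095   5.61333277 -74.21144655
 -59.20305825]
[ 0.46088817 -0.26324253  0.145     ] [-0.068, -0.087, 0.394, 15.428, -5.41, 17.339]
```

Call:
{"api": "arm_command", "payload": {"deltas": [[-0.068,-0.087,0.394,15.4,-5.4,17.3,-1],[-0.068,-0.087,0.394,15.4,-5.4,17.3,-0.8],[-0.068,-0.087,0.394,15.4,-5.4,17.3,-0.6],[-0.068,-0.087,0.394,15.4,-5.4,17.3,-0.4],[-0.068,-0.087,0.394,15.4,-5.4,17.3,-0.2],[-0.068,-0.087,0.394,15.4,-5.4,17.3,0],[-0.068,-0.087,0.394,15.4,-5.4,17.3,0],[-0.068,-0.087,0.394,15.4,-5.4,17.3,0]]}}

```text
time_s: 23.15
tcp_pos: [0.4639, -0.2605, 0.1444]
ee_rot: [[-0.945, -0.326, -0.001], [-0.326, 0.945, 0.001], [0.001, 0.001, -1.0]]
wrist_force: [-0.6, -0.3, 0.5]
gripper_width: 0.564
gripper_force: 0.0
```

```bash
python3 - <<'E'
from h import *
s=sense(); print(s['tcp_pos'],s['joints'])
c=cap('wrist'); q=np.load('C.npy'); uv=proj(c,[[q[0],q[1],.02]])[0]; print(uv)
p,R=grasp(q,.045); print(p,go(p,R))
E
```

```text
[ 0.46387073 -0.26053908  0.14441789] [-1.18518424e+01  1.85039495e+01 -2.03077413e+01 -2.18794951e-02
 -5.12726284e+01 -5.91051007e+01]
[308.77424281 232.172372  ]
[ 0.46088817 -0.26324253  0.045     ] [-0.001, 0.002, 0.009, 0.564, -0.132, 10.088]
```

Call:
{"api": "arm_command", "payload": {"deltas": [[0,0.002,0.009,0.56,-0.13,1,0],[0,0.002,0.009,0.56,-0.13,4,0],[0,0.002,0.009,0.56,-0.13,7,0],[0,0.002,0.009,0.56,-0.13,9,0],[0,0.002,0.009,0.56,-0.13,10,0],[0,0.002,0.009,0.56,-0.13,10,0],[0,0.002,0.009,0.56,-0.13,10,0.3],[0,0.002,0.009,0.56,-0.13,10,0.6]]}}

```text
time_s: 23.87
tcp_pos: [0.4634, -0.2628, 0.0483]
ee_rot: [[-0.947, -0.321, 0.005], [-0.321, 0.947, -0.002], [-0.004, -0.004, -1.0]]
wrist_force: [0.3, 0.2, 0.2]
gripper_width: 0.421
gripper_force: 0.0
```

Call:
{"api": "arm_command", "payload": {"deltas": [[0,0,0,0,0,0,1],[0,0,0,0,0,0,1],[0,0,0,0,0,0,1],[0,0,0,0,0,0,1],[0,0,0,0,0,0,1],[0,0,0,0,0,0,1],[0,0,0,0,0,0,1],[0,0,0,0,0,0,1]]}}

```text
time_s: 24.53
tcp_pos: [0.4624, -0.2629, 0.0475]
ee_rot: [[-0.947, -0.321, 0.003], [-0.321, 0.947, -0.002], [-0.003, -0.003, -1.0]]
wrist_force: [-1.1, 1.2, 5.7]
gripper_width: 0.134
gripper_force: 30.0
```

Call:
{"api": "arm_command", "payload": {"deltas": [[0,0,0,0,0,0,1],[0,0,0,0,0,0,1],[0,0,0,0,0,0,1]]}}

```text
time_s: 24.78
tcp_pos: [0.4624, -0.2629, 0.0475]
ee_rot: [[-0.947, -0.321, 0.003], [-0.321, 0.947, -0.002], [-0.003, -0.003, -1.0]]
wrist_force: [-0.8, 1.0, 5.6]
gripper_width: 0.136
gripper_force: 30.0
```

```bash
python3 - <<'E'
from h import *
s=sense(); print(s['tcp_pos'],s['gripper_width'],s['gripper_force'],s['wrist_force'])
p,R,n=place(h=1000*s['tcp_pos'][2]); print(go([.55,-.05,.29],yawR(np.radians(-110))))
E
```

```text
[ 0.46236462 -0.26289406  0.04752997] 0.13551264891426376 29.998170733451843 [-0.81753967  1.02961905  5.58283601]
[-0.004, 0.001, -0.895, -15.195, 17.286, -24.254]
```

Call:
{"api": "arm_command", "payload": {"deltas": [[0,0,0,0,0,-4,1],[0,0,-0.1,0,0,-8,1],[0,0,-0.2,0,0,-12,1],[0,0,-0.895,-15.2,17.3,-24.3,1],[0,0,-0.895,-15.2,17.3,-24.3,1],[0,0,-0.895,-15.2,17.3,-24.3,1],[0,0,-0.895,-15.2,17.3,-24.3,1],[0,0,-0.895,-15.2,17.3,-24.3,1]]}}

```text
time_s: 25.45
tcp_pos: [0.5318, -0.0912, 0.2655]
ee_rot: [[-0.402, -0.916, 0.002], [-0.916, 0.402, -0.001], [0.0, -0.002, -1.0]]
wrist_force: [0.1, -0.8, -1.1]
gripper_width: 0.136
gripper_force: 30.0
```

```bash
python3 - <<'E'
from h import *
s=sense(); p,R,n=place(h=47.5); print(s['gripper_width'],s['tcp_pos'],s['joints'],go(p+.08*n,R))
E
```

```text
0.13581282746094417 [ 0.53179676 -0.0911986   0.26545399] [ 7.53078462e+00  1.26872504e+01 -9.45262023e+00  6.64806688e-02
 -6.77764728e+01 -3.12662343e+01] [0.095, 0.339, -0.548, -28.886, 2.304, -1.573]
```

Call:
{"api": "arm_command", "payload": {"deltas": [[0,0,0,-2,0,-3.5,1],[0.095,0.339,-0.548,-28.9,2.3,-4,1],[0.095,0.339,-0.548,-28.9,2.3,-4,1],[0.095,0.339,-0.548,-28.9,2.3,-4,1],[0.095,0.339,-0.548,-28.9,2.3,-4,1],[0.095,0.339,-0.548,-28.9,2.3,-4,1],[0.095,0.339,-0.548,-28.9,2.3,-4,1],[0.095,0.339,-0.548,-28.9,2.3,-4,1]]}}

```text
time_s: 26.12
tcp_pos: [0.6289, 0.1858, 0.3019]
ee_rot: [[0.132, -0.99, 0.046], [-0.93, -0.14, -0.341], [0.344, 0.002, -0.939]]
wrist_force: [1.0, -0.9, -0.6]
gripper_width: 0.133
gripper_force: 30.0
```

Call:
{"api": "arm_command", "payload": {"deltas": [[0,0,0,0,0,0,1]]}}

```text
time_s: 26.2
tcp_pos: [0.6294, 0.1855, 0.3017]
ee_rot: [[0.131, -0.99, 0.046], [-0.93, -0.139, -0.34], [0.343, 0.001, -0.939]]
wrist_force: [-0.4, -0.3, -0.3]
gripper_width: 0.133
gripper_force: 30.0
```

```bash
python3 - <<'E'
from h import *
s=sense(); p,R,n=place(h=47.5); print(s['gripper_width'],s['tcp_pos'],s['joints'],go(p+.04*n,R))
E
```

```text
0.1332500657366561 [0.62939026 0.18548712 0.30171017] [ 37.67023671  25.96568421   6.29565828  17.50298701 -81.07193064
 -34.05050932] [0.002, -0.001, -0.0, -0.471, 0.285, 6.024]
```

Call:
{"api": "arm_command", "payload": {"deltas": [[0,0,0,-0.47,0.28,2,1],[0,0,0,-0.47,0.28,5,1],[0,0,0,-0.47,0.28,7,1],[0,0,0,-0.47,0.28,8.5,1],[0,0,0,-0.47,0.28,9.2,1],[0,0,0,-0.47,0.28,9.6,1],[0,0,0,-0.47,0.28,9.6,1],[0,0,0,-0.47,0.28,9.6,1]]}}

```text
time_s: 26.87
tcp_pos: [0.6301, 0.1517, 0.213]
ee_rot: [[0.125, -0.991, 0.047], [-0.931, -0.133, -0.339], [0.342, -0.002, -0.94]]
wrist_force: [2.6, -0.2, -0.9]
gripper_width: 0.137
gripper_force: 30.0
```

```bash
python3 - <<'E'
from h import *
s=sense(); p,R,n=place(h=47.5); print(s['gripper_width'],s['tcp_pos'],s['wrist_force'],go(p,R))
E
```

```text
0.13661574210726313 [0.63008372 0.15172967 0.21301513] [ 2.55200843 -0.15126344 -0.90071518] [0.001, 0.0, -0.007, -0.583, -0.105, 0.543]
```

Call:
{"api": "arm_command", "payload": {"deltas": [[0,0,-0.007,-0.3,-0.1,0.1,1],[0,0,-0.007,-0.3,-0.1,0.3,1],[0,0,-0.007,-0.3,-0.1,0.45,1],[0,0,-0.007,-0.3,-0.1,0.5,1]]}}

```text
time_s: 27.2
tcp_pos: [0.6303, 0.1532, 0.207]
ee_rot: [[0.132, -0.99, 0.046], [-0.93, -0.14, -0.339], [0.343, 0.002, -0.94]]
wrist_force: [0.5, -0.1, -0.9]
gripper_width: 0.136
gripper_force: 30.0
```

Call:
{"api": "arm_command", "payload": {"deltas": [[0,0,0,0,0,0,0.3],[0,0,0,0,0,0,0],[0,0,0,0,0,0,-0.2],[0,0,0,0,0,0,-0.2],[0,0,0,0,0,0,-0.2],[0,0,0,0,0,0,-0.2],[0,0,0,0,0,0,-0.2],[0,0,0,0,0,0,-0.2]]}}

```text
time_s: 27.87
tcp_pos: [0.6307, 0.1533, 0.2073]
ee_rot: [[0.132, -0.99, 0.047], [-0.93, -0.14, -0.339], [0.342, 0.001, -0.94]]
wrist_force: [-0.4, -0.1, 0.2]
gripper_width: 0.579
gripper_force: 0.0
```

Call:
{"api": "arm_command", "payload": {"deltas": [[0,0,0,0,0,-2,-0.4],[0,0,0,0,0,-6,-1],[0,0,0,0,0,-10,-1],[0,0,0,0,0,-12,-1],[0,0,0,0,0,-12,-1],[0,0,0,0,0,-12,-1]]}}

```text
time_s: 28.37
tcp_pos: [0.6252, 0.1946, 0.3212]
ee_rot: [[0.132, -0.99, 0.049], [-0.931, -0.141, -0.337], [0.34, -0.001, -0.94]]
wrist_force: [-0.5, -0.7, -0.8]
gripper_width: 0.953
gripper_force: 0.0
```

```bash
python3 - <<'E'
from h import *
s=sense(); a=np.load('rack.npy')[2]+np.pi/2; print(s['tcp_pos'],s['joints'],np.degrees(a))
print('to pin view',go([.40,.17,.33],yawR(np.radians(8))))
E
```

```text
[0.62516493 0.19457472 0.32122104] [ 38.52439616  25.43705495   8.28288476  17.212163   -83.49207949
 -34.02550976] 8.022109228745688
to pin view [0.272, -0.274, -1.552, -0.381, 22.637, -1.098]
```

Call:
{"api": "arm_command", "payload": {"deltas": [[0.272,-0.274,-1.552,-0.4,22.6,-1.1,-1],[0.272,-0.274,-1.552,-0.4,22.6,-1.1,-1],[0.272,-0.274,-1.552,-0.4,22.6,-1.1,-1],[0.272,-0.274,-1.552,-0.4,22.6,-1.1,-1],[0.272,-0.274,-1.552,-0.4,22.6,-1.1,-1],[0.272,-0.274,-1.552,-0.4,22.6,-1.1,-1],[0.272,-0.274,-1.552,-0.4,22.6,-1.1,-1],[0.272,-0.274,-1.552,-0.4,22.6,-1.1,-1]]}}

```text
time_s: 29.03
tcp_pos: [0.3983, 0.1687, 0.3285]
ee_rot: [[0.901, -0.425, 0.081], [-0.415, -0.902, -0.115], [0.122, 0.07, -0.99]]
wrist_force: [0.4, -0.0, 0.2]
gripper_width: 0.999
gripper_force: 0.0
```

```bash
python3 - <<'E'
from h import *
s=sense(); print(s['tcp_pos'],s['joints'])
print('to pin view',go([.40,.17,.33],yawR(np.radians(8))))
E
```

```text
[0.3983283  0.16866164 0.32853403] [ 50.0824023   -1.21183907 -19.69199053   8.14241082 -73.75249983
  12.50611408]
to pin view [0.103, -0.099, -0.575, 0.113, -0.182, -0.147]
```

Call:
{"api": "arm_command", "payload": {"deltas": [[0.103,-0.099,-0.575,0.1,-0.18,-0.15,-1],[0.103,-0.099,-0.575,0.1,-0.18,-0.15,-1],[0.103,-0.099,-0.575,0.1,-0.18,-0.15,-1],[0.103,-0.099,-0.575,0.1,-0.18,-0.15,-1],[0.103,-0.099,-0.575,0.1,-0.18,-0.15,-1],[0.103,-0.099,-0.575,0.1,-0.18,-0.15,-1],[0.103,-0.099,-0.575,0.1,-0.18,-0.15,-1]]}}

```text
time_s: 29.62
tcp_pos: [0.4015, 0.1703, 0.3296]
ee_rot: [[0.992, 0.128, 0.0], [0.128, -0.992, -0.003], [-0.0, 0.003, -1.0]]
wrist_force: [-0.3, 1.1, 0.0]
gripper_width: 1.0
gripper_force: 0.0
```

```bash
python3 - <<'E'
from h import *
s=sense(); print(s['tcp_pos'],s['joints'])
c=cap('wrist'); sc=cap('scene'); np.save('w8.npy',c,allow_pickle=True)
a=cv2.resize(c['pixels'][:290],None,fx=1.25,fy=1.25,interpolation=cv2.INTER_CUBIC)
b=cv2.resize(sc['pixels'][190:290,200:450],(560,224),interpolation=cv2.INTER_CUBIC)
cv2.imwrite('pics/m8.png',np.vstack([a,np.pad(b,((0,0),(0,240),(0,0)))]))
E
```

```text
[0.40151668 0.17030206 0.32960176] [ 44.56349014  -0.16034866 -15.10458061   0.12550376 -75.14991362
  52.78060079]
```

View pics/m8.png

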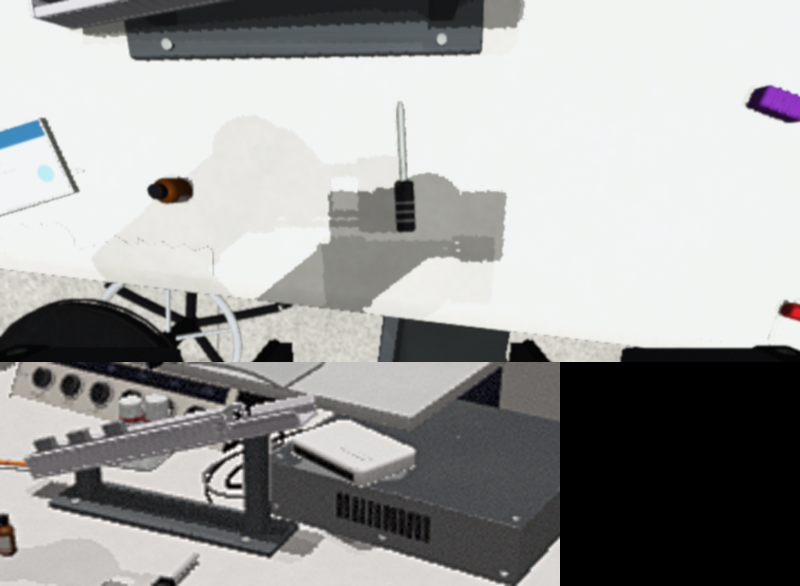

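Three fins show in the tube, and the pin lies flat with its handle at (404,182)–(405,231) and tip at (400,102).

```bash
python3 - <<'E'
from h import *
c=np.load('w8.npy',allow_pickle=True).item()
q=onz(c,np.array([[404,181],[405.5,229],[400,102]])/1.25,[.02,.02,.01]); print(q)
sh,en,tip=q; d=tip-en; yaw=np.arctan2(d[1],d[0]); print('yaw',np.degrees(yaw),np.linalg.norm((sh-en)[:2]),np.linalg.norm((tip-sh)[:2]))
o=tip-76e-3*np.r_[np.cos(yaw),np.sin(yaw),0]; print(o)
g=o-.030*np.r_[np.cos(yaw),np.sin(yaw),0]; g[2]=.0225; np.save('g.npy',np.r_[g,yaw]); print(g,go(g+[0,0,.1],yawR(yaw)),go(g,yawR(yaw)))
E
```

```text
[[0.4716495  0.17601557 0.02      ]
 [0.42420436 0.16817319 0.02      ]
 [0.54546222 0.18964777 0.01      ]]
yaw 10.042865658177739 0.04808891848583199 0.07506100767232884
[0.47062673 0.17639452 0.01      ]
[0.4410864  0.17116297 0.0225    ] [0.002, -0.001, -0.045, 3.925, 0.413, 20.75] [0.002, -0.001, -0.045, 3.918, 0.389, 30.75]
```

Call:
{"api": "arm_command", "payload": {"deltas": [[0,0,-0.045,3.9,0.4,4,-1],[0,0,-0.045,3.9,0.4,8,-1],[0,0,-0.045,3.9,0.4,12,-0.8],[0,0,-0.045,3.9,0.4,16,-0.6],[0,0,-0.045,3.9,0.4,20,-0.4],[0,0,-0.045,3.9,0.4,23,-0.2],[0,0,-0.045,3.9,0.4,23,0],[0,0,-0.045,3.9,0.4,23,0]]}}

```text
time_s: 30.38
tcp_pos: [0.4407, 0.1716, 0.0999]
ee_rot: [[0.984, 0.177, -0.001], [0.177, -0.984, -0.004], [-0.002, 0.004, -1.0]]
wrist_force: [1.1, 0.4, 1.4]
gripper_width: 0.634
gripper_force: 0.0
```

```bash
python3 - <<'E'
from h import *
s=sense(); g=np.load('g.npy'); print(s['tcp_pos'],s['gripper_width'],go(g[:3],yawR(g[3])))
E
```

```text
[0.44072973 0.17156542 0.09993506] 0.6338698630172073 [0.004, 0.002, 0.002, 0.042, 0.015, 7.744]
```

Call:
{"api": "arm_command", "payload": {"deltas": [[0.004,0.002,0,0,0,3,0],[0.004,0.002,0,0,0,5,0],[0.004,0.002,0,0,0,6.5,0],[0.004,0.002,0,0,0,7.3,0],[0.004,0.002,0,0,0,7.6,0],[0.004,0.002,0,0,0,7.6,0.1],[0.004,0.002,0,0,0,7.6,0.2],[0.004,0.002,0,0,0,7.6,0.3]]}}

```text
time_s: 31.05
tcp_pos: [0.4425, 0.1728, 0.0263]
ee_rot: [[0.984, 0.177, 0.006], [0.177, -0.984, 0.005], [0.007, -0.004, -1.0]]
wrist_force: [0.2, 0.1, 0.5]
gripper_width: 0.395
gripper_force: 0.0
```

Call:
{"api": "arm_command", "payload": {"deltas": [[0,0,0,0,0,0,1],[0,0,0,0,0,0,1],[0,0,0,0,0,0,1],[0,0,0,0,0,0,1],[0,0,0,0,0,0,1],[0,0,0,0,0,0,1],[0,0,0,0,0,0,1],[0,0,0,0,0,0,1]]}}

```text
time_s: 31.72
tcp_pos: [0.4418, 0.1722, 0.0254]
ee_rot: [[0.984, 0.177, 0.004], [0.177, -0.984, 0.004], [0.004, -0.003, -1.0]]
wrist_force: [-0.9, 0.0, 5.4]
gripper_width: 0.227
gripper_force: 29.7
```

```bash
python3 - <<'E'
from h import *
s=sense(); g=np.load('g.npy'); print(s['tcp_pos'],s['gripper_width'],s['gripper_force'],s['wrist_force'])
print(go(g[:3],yawR(g[3])))
r=np.load('rack.npy'); e,f=tube(r,[[322,-25,14.5],[322,25,14.5]]); d=(f-e)/np.linalg.norm(f-e); print(e,d)
P=e-d*(.03+.076+.03); P[2]=e[2]-.01+s['tcp_pos'][2]; print(P,go(P,yawR(r[2]+np.pi/2)))
E
```

```text
[0.44180103 0.17216138 0.02537473] 0.22735848235598266 29.68665361404419 [-0.92805499  0.03484339  5.43241253]
[-0.003, -0.004, 0.003, -0.089, 0.086, 0.287]
[0.60705666 0.19388099 0.15575603] [0.99021429 0.13955521 0.        ]
[0.47238752 0.17490148 0.17113076] [-0.003, -0.004, 0.038, 3.122, 0.228, -14.563]
```

Call:
{"api": "arm_command", "payload": {"deltas": [[0,0,0,0,0,-3,1],[0,0,0,0,0,-6,1],[-0.003,-0.004,0.038,1,0.1,-10,1],[-0.003,-0.004,0.038,3.1,0.23,-14.5,1],[-0.003,-0.004,0.038,3.1,0.23,-14.56,1],[-0.003,-0.004,0.038,3.1,0.23,-14.56,1],[-0.003,-0.004,0.038,3.1,0.23,-14.56,1],[-0.003,-0.004,0.038,3.1,0.23,-14.56,1]]}}

```text
time_s: 32.38
tcp_pos: [0.4703, 0.1738, 0.1684]
ee_rot: [[0.99, 0.138, -0.005], [0.138, -0.99, -0.002], [-0.005, 0.002, -1.0]]
wrist_force: [0.3, -0.6, -0.4]
gripper_width: 0.223
gripper_force: 29.7
```

```bash
python3 - <<'E'
from h import *
s=sense(); print(s['tcp_pos'],s['gripper_width'],s['gripper_force'],s['wrist_force'])
r=np.load('rack.npy'); e,f=tube(r,[[322,-25,14.5],[322,25,14.5]]); d=(f-e)/np.linalg.norm(f-e)
P=e-d*(.136); P[2]=e[2]+.0154; print(go(P,yawR(r[2]+np.pi/2)))
c=cap('wrist'); np.save('w9.npy',c,allow_pickle=True); cv2.imwrite('pics/w9.png',c['pixels'][:350,80:560])
sc=cap('scene'); np.save('s9.npy',sc,allow_pickle=True)
a=cv2.resize(c['pixels'][:340,180:480],None,fx=1.3,fy=1.3,interpolation=cv2.INTER_CUBIC)
x0,y0=255,200
b=cv2.resize(sc['pixels'][y0:y0+70,x0:x0+60],None,fx=6.3,fy=6.3,interpolation=cv2.INTER_CUBIC)
h=min(len(a),len(b)); cv2.imwrite('pics/m9.png',np.hstack([a[:h],b[:h]])); print(a.shape,b.shape)
tip=s['tcp_pos']+s['ee_rot'][:,0]*.106-[0,0,.0154]; sh=s['tcp_pos']+s['ee_rot'][:,0]*.03-[0,0,.0154]
print('exp tip,shoulder,eye wrist',proj(c,[tip,sh,e,f]).round(1)); print('scene',proj(sc,[tip,sh,e,f]).round(1))
E
```

```text
[0.47026825 0.17375842 0.16840731] 0.22252255466643003 29.68155473470688 [ 0.28452269 -0.55278165 -0.41697354]
[0.002, 0.005, -0.001, 0.224, -0.083, -0.276]
(442, 390, 3) (441, 378, 3)
exp tip,shoulder,eye wrist [[ 322.2   59.9]
 [ 321.9  237.2]
 [ 319.8  -35.8]
 [ 319.6 -208.9]]
scene [[292.6 224.6]
 [278.3 235.2]
 [297.9 219.2]
 [306.2 212.9]]
```

View pics/m9.png

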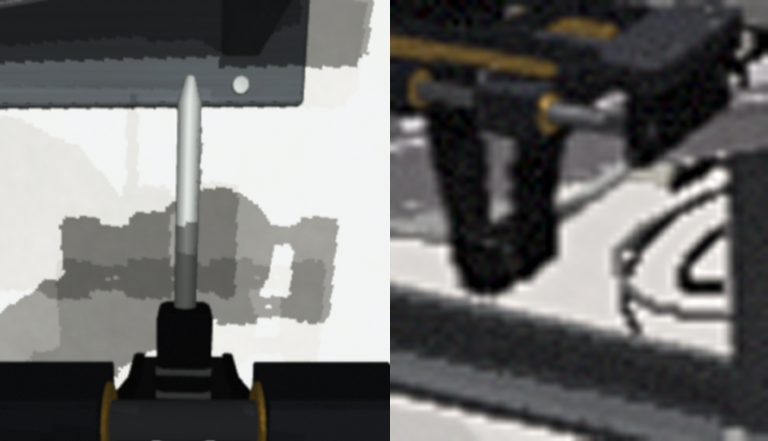

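The pin is held with its tip at (326,58) against (322,60) expected, about 1° of yaw in the jaws. I'll correct that and insert.

```bash
cat >> h.py <<'E'
def pinTCP(back,dy=.0004,dyaw=.016,fwd=.031,dz=.0154):
    "TCP pose with the pin shoulder 'back' metres before the near wall, on the eye line"
    r=np.load('rack.npy'); e,f=tube(r,[[322,-25,14.5],[322,25,14.5]]); d=(f-e)/np.linalg.norm(f-e)
    R=yawR(r[2]+np.pi/2+dyaw); return e-d*back-R@[fwd,dy,dz],R
E
python3 - <<'E'
from h import *
P,R=pinTCP(.096); print(P,go(P,R)); P,R=pinTCP(.04); print(go(P,R))
E
```

```text
[0.48131044 0.17606205 0.17115603] [0.002, 0.005, -0.017, 1.093, -0.064, -0.272]
[0.002, 0.005, -0.017, 6.693, -0.067, -0.297]
```

Call:
{"api": "arm_command", "payload": {"deltas": [[0.002,0.005,-0.017,0.5,-0.06,-0.27,1],[0.002,0.005,-0.017,1.1,-0.06,-0.27,1],[0.002,0.005,-0.017,1.1,-0.06,-0.27,1],[0.002,0.005,-0.017,1.1,-0.06,-0.27,1],[0.002,0.005,-0.017,1.1,-0.06,-0.27,1]]}}

```text
time_s: 32.9
tcp_pos: [0.4828, 0.1768, 0.173]
ee_rot: [[0.988, 0.156, 0.004], [0.156, -0.988, 0.002], [0.004, -0.002, -1.0]]
wrist_force: [0.9, -0.1, -1.8]
gripper_width: 0.226
gripper_force: 29.7
```

```bash
python3 - <<'E'
from h import *
P,R=pinTCP(.096); print(sense()['tcp_pos'],go(P,R)); P,R=pinTCP(.05); print(go(P,R))
E
```

```text
[0.48279715 0.17680638 0.17299615] [-0.002, -0.004, 0.0, -0.159, 0.051, 0.183]
[-0.002, -0.004, 0.0, 4.44, 0.126, 0.202]
```

Call:
{"api": "arm_command", "payload": {"deltas": [[-0.002,-0.004,0,0,0.04,0.18,1],[-0.002,-0.004,0,0.5,0.05,0.19,1],[-0.002,-0.004,0,1,0.05,0.19,1],[-0.002,-0.004,0,1.6,0.06,0.19,1],[-0.002,-0.004,0,2.2,0.07,0.19,1],[-0.002,-0.004,0,2.8,0.08,0.2,1]]}}

```text
time_s: 33.4
tcp_pos: [0.5115, 0.1806, 0.1715]
ee_rot: [[0.988, 0.156, 0.001], [0.156, -0.988, 0.0], [0.001, 0.0, -1.0]]
wrist_force: [0.1, -0.3, -1.4]
gripper_width: 0.226
gripper_force: 29.7
```

```bash
python3 - <<'E'
from h import *
s=sense(); print(s['tcp_pos'],s['wrist_force'],s['gripper_width'])
P,R=pinTCP(.05); print(go(P,R))
c=cap('wrist'); r=np.load('rack.npy'); e,f=tube(r,[[322,-25,14.5],[322,25,14.5]])
print('eye',proj(c,[e,f]).round(1), 'tip exp',proj(c,[s['tcp_pos']+s['ee_rot']@[.107,.0004+.00122,.0154]]))
cv2.imwrite('pics/m10.png',cv2.resize(c['pixels'][:250,200:450],None,fx=2.4,fy=2.4,interpolation=cv2.INTER_CUBIC))
E
```

```text
[0.51150033 0.1805777  0.1714687 ] [ 0.12933409 -0.25065812 -1.4414325 ] 0.22613773630736433
[0.0, -0.001, 0.0, 1.547, 0.051, 0.033]
eye [[326.4  85.2]
 [329.2 -55.7]] tip exp [[326.20262146  57.40820316]]
```

View pics/m10.png

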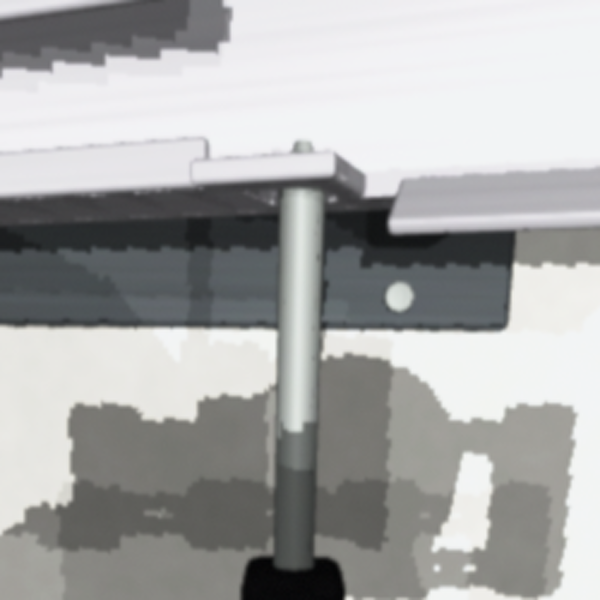

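The tip is through the near hole, showing beyond the wall at (303,147), with no contact force. I'll keep pushing.

Call:
{"api": "arm_command", "payload": {"deltas": [[0,0,0,0.5,0.03,0.03,1],[0,0,0,1,0.04,0.03,1],[0,0,0,1.5,0.05,0.03,1],[0,0,0,2,0.05,0.03,1],[0,0,0,2.5,0.05,0.03,1],[0,0,0,2.8,0.05,0.03,1]]}}

```text
time_s: 33.95
tcp_pos: [0.5391, 0.1845, 0.1711]
ee_rot: [[0.988, 0.156, 0.001], [0.156, -0.988, 0.0], [0.001, 0.0, -1.0]]
wrist_force: [0.1, 0.3, -0.6]
gripper_width: 0.225
gripper_force: 29.7
```

```bash
python3 - <<'E'
from h import *
s=sense(); print(s['tcp_pos'],s['wrist_force'],s['gripper_width'])
P,R=pinTCP(.0); print(go(P,R))
E
```

```text
[0.53910985 0.18445703 0.17111794] [ 0.09080548  0.2618121  -0.61895969] 0.22518799941250278
[0.0, -0.001, 0.0, 3.759, 0.086, 0.0]
```

Call:
{"api": "arm_command", "payload": {"deltas": [[0,0,0,0.4,0.05,0,1],[0,0,0,0.8,0.06,0,1],[0,0,0,1.2,0.06,0,1],[0,0,0,1.6,0.07,0,1],[0,0,0,2.0,0.07,0,1],[0,0,0,2.4,0.08,0,1],[0,0,0,2.8,0.08,0,1]]}}

```text
time_s: 34.53
tcp_pos: [0.5665, 0.1879, 0.1712]
ee_rot: [[0.988, 0.156, 0.001], [0.156, -0.988, 0.0], [0.001, 0.0, -1.0]]
wrist_force: [-0.9, -0.0, -0.7]
gripper_width: 0.227
gripper_force: 29.7
```

```bash
python3 - <<'E'
from h import *
s=sense(); print(s['tcp_pos'],s['wrist_force'],s['gripper_width'])
P,R=pinTCP(.0); print(go(P,R))
E
```

```text
[0.56653695 0.18793898 0.17115839] [-0.87790028 -0.03707181 -0.65608984] 0.22726220764311678
[0.0, -0.001, 0.001, 0.995, 0.003, 0.001]
```

Call:
{"api": "arm_command", "payload": {"deltas": [[0,0,0,0.4,0,0,1],[0,0,0,0.7,0,0,1],[0,0,0,0.9,0,0,1],[0,0,0,1.0,0,0,1],[0,0,0,1.1,0,0,1]]}}

```text
time_s: 34.95
tcp_pos: [0.5771, 0.1896, 0.1711]
ee_rot: [[0.988, 0.156, 0.001], [0.156, -0.988, 0.0], [0.001, 0.0, -1.0]]
wrist_force: [0.0, 0.6, -1.1]
gripper_width: 0.228
gripper_force: 29.7
```

Call:
{"api": "arm_command", "payload": {"deltas": [[0,0,0,0.1,0,0,1],[0,0,0,0.1,0,0,1]]}}

```text
time_s: 35.12
tcp_pos: [0.5778, 0.1897, 0.1711]
ee_rot: [[0.988, 0.156, 0.0], [0.156, -0.988, -0.0], [0.0, 0.0, -1.0]]
wrist_force: [-0.9, -0.1, -0.8]
gripper_width: 0.227
gripper_force: 29.7
```

No contact yet. I'll push a little further.

Call:
{"api": "arm_command", "payload": {"deltas": [[0,0,0,0.15,0,0,1],[0,0,0,0.25,0,0,1],[0,0,0,0.25,0,0,1]]}}

```text
time_s: 35.37
tcp_pos: [0.5781, 0.1894, 0.1703]
ee_rot: [[0.988, 0.156, -0.005], [0.156, -0.988, -0.002], [-0.006, 0.001, -1.0]]
wrist_force: [-6.8, -1.3, 0.6]
gripper_width: 0.226
gripper_force: 29.7
```

Call:
{"api": "arm_command", "payload": {"deltas": [[0,0,0,0.1,0,0,1],[0,0,0,0.2,0,0,1],[0,0,0,0.2,0,0,1]]}}

```text
time_s: 35.62
tcp_pos: [0.5784, 0.1891, 0.1699]
ee_rot: [[0.988, 0.155, -0.009], [0.155, -0.988, -0.004], [-0.01, 0.002, -1.0]]
wrist_force: [-10.0, -1.2, 1.5]
gripper_width: 0.224
gripper_force: 29.9
```

Contact at the wall, with 10 N of reaction. I'll ease off, release and rise.

Call:
{"api": "arm_command", "payload": {"deltas": [[0,0,0,-0.25,0,0,1],[0,0,0,-0.25,0,0,0.4],[0,0,0,-0.25,0,0,0.2],[0,0,0,-0.25,0,0,0],[0,0,0,-0.25,0,0,-0.2],[0,0,0,-0.25,0,0,-0.4],[0,0,0,-0.25,0,0,-0.4],[0,0,0,-0.25,0,0,-0.6]]}}

```text
time_s: 36.28
tcp_pos: [0.5802, 0.1901, 0.1712]
ee_rot: [[0.988, 0.156, 0.001], [0.156, -0.988, 0.0], [0.001, 0.0, -1.0]]
wrist_force: [0.0, -0.3, 0.0]
gripper_width: 0.673
gripper_force: 0.0
```

Call:
{"api": "arm_command", "payload": {"deltas": [[0,0,0,0,0,0,-0.8],[0,0,0,0,0,-2,-0.8],[0,0,0,0,0,-5,-1],[0,0,0,-2,0,-9,-1],[0,0,0,-5.6,0,-13,-1],[0,0,0,-5.6,0,-16,-1],[0,0,0,-5.6,0,-16,-1],[0,0,0,-5.6,0,-16,-1]]}}

```text
time_s: 36.95
tcp_pos: [0.5249, 0.1818, 0.3351]
ee_rot: [[0.988, 0.156, 0.008], [0.156, -0.988, 0.004], [0.008, -0.003, -1.0]]
wrist_force: [-0.2, -0.4, -0.5]
gripper_width: 0.998
gripper_force: 0.0
```

```bash
python3 - <<'E'
from h import *
s=sense(); print(s['tcp_pos'],s['wrist_force'])
c=cap('wrist'); p=np.load('rack.npy'); np.save('w11.npy',c,allow_pickle=True)
e,f,=tube(p,[[322,-25,14.5],[322,25,14.5]]); d=(f-e)/.05
print('eyes',proj(c,[e,f]).round(1),'tip if home',proj(c,[e+d*.076]).round(1),'handle end',proj(c,[e-d*.052]).round(1))
im=c['pixels'].astype(int).max(2)
E=proj(c,[e-d*.060,e+d*.085]); 
# darkness profile along the pin axis: distance along axis (mm, + toward tip) of dark handle pixels
for k in np.arange(-.060,.012,.003):
    u,v=proj(c,[e+d*k+[0,0.003,.004]])[0]; print(int(k*1000),im[int(v)-1:int(v)+2,int(u)-4:int(u)+5].mean().round(),end=' | ')
print()
sub=c['pixels'][:120,290:360]
for k in np.arange(.026,.084,.003):
    u,v=proj(c,[e+d*k])[0]; print(int(k*1000),[int(x) for x in im[int(v),int(u)-12:int(u)+13:3]])
E
```

```text
[0.52493988 0.1817865  0.33509783] [-0.17571692 -0.3841841  -0.54611352]
eyes [[323.  132.7]
 [324.2  71.5]] tip if home [[324.8  37.4]] handle end [[321.9 191.2]]
-60 135.0 | -56 137.0 | -53 148.0 | -50 46.0 | -47 10.0 | -44 12.0 | -41 44.0 | -38 14.0 | -35 13.0 | -32 46.0 | -29 13.0 | -26 14.0 | -23 78.0 | -20 25.0 | -17 20.0 | -14 20.0 | -11 21.0 | -8 24.0 | -5 24.0 | -2 32.0 | 0 152.0 | 3 230.0 | 6 172.0 | 9 177.0 | 
26 [236, 209, 174, 215, 146, 235, 239, 239, 239]
28 [222, 208, 170, 214, 152, 232, 235, 236, 237]
32 [226, 212, 167, 218, 156, 230, 237, 238, 238]
34 [234, 213, 162, 218, 164, 223, 237, 237, 237]
37 [236, 221, 157, 221, 169, 166, 238, 238, 238]
40 [220, 211, 152, 221, 174, 176, 238, 239, 239]
44 [169, 163, 181, 223, 145, 220, 227, 231, 231]
46 [68, 73, 174, 212, 135, 121, 77, 67, 126]
49 [184, 173, 156, 131, 111, 109, 103, 129, 181]
52 [232, 228, 228, 232, 233, 234, 187, 237, 236]
55 [244, 238, 162, 226, 168, 29, 139, 245, 244]
58 [244, 240, 162, 225, 174, 50, 33, 244, 245]
61 [244, 240, 158, 223, 179, 189, 23, 230, 244]
64 [244, 243, 155, 223, 177, 218, 21, 230, 244]
67 [244, 244, 142, 221, 188, 217, 22, 230, 244]
70 [244, 244, 181, 215, 181, 139, 23, 234, 244]
73 [127, 242, 236, 202, 196, 41, 105, 244, 244]
76 [114, 126, 243, 233, 128, 20, 228, 244, 244]
79 [182, 112, 225, 230, 23, 110, 244, 244, 244]
82 [222, 113, 94, 24, 148, 244, 244, 244, 244]
```

The handle ends at the wall and the rod reaches about 76 mm past it, so the pin is home. Handing in.

```bash
python3 -c "
from station import finish_job; print(finish_job())"
```

```text
the job is handed in; nothing more can be done
None
```

The job is handed in: all three modules found on the desk are stored in the tube, the pin is pushed home through both walls and released, and nothing touched the dish, carton or bottle.

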